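# Dress brass stamping dies on a lapping jig

## Task

Dress the faces of the brass stamping dies: set every die from the black tray flat in the lapping-jig nest of its own size, turned so the notch in its rim faces the nest's engraved line, and let go. Then draw the sanding block, sole flat and with its length along the row, in one stroke with light even pressure along the whole row from the largest nest to the smallest, right over the middle of every die. Finally put the block back on the middle of its cork pad, sole down, and the dies back flat in the tray's compartments, leaving the maul, awl, dish and jar alone.

Things in the scene. Friction and masses are not known exactly. Their poses are not given: they have to be found in the camera images.
- die_62: brass stamping die, a disc 62 mm across and 18 mm thick (0.46 kg), engraved with a dark rosette on its upper face, with one round-bottomed notch 10 mm wide and 7 mm deep cut through its rim; absent (None) in some runs. Origin: centre of its underside; z up through the face, +x points out through the notch
- notch_62 (a point): middle of the mouth of that notch: on the rim of die_62, 31 mm from its axis, at the upper face
- nest_62 (a point): centre of the jig's nest for the 62 mm die, on the plate's top face, +108 mm along the jig's y
- mark_62 (a point): where the nest's engraved line meets the rim of a seated 62 mm die: on the plate's top, 31 mm from the nest's centre along the jig's +x. The line lies along the jig's x. The notch belongs above it
- die_54: brass stamping die, a disc 54 mm across and 18 mm thick (0.35 kg), engraved with a dark rosette on its upper face, with one round-bottomed notch 10 mm wide and 7 mm deep cut through its rim; absent (None) in some runs. Origin: centre of its underside; z up through the face, +x points out through the notch
- notch_54 (a point): middle of the mouth of that notch: on the rim of die_54, 27 mm from its axis, at the upper face
- nest_54 (a point): centre of the jig's nest for the 54 mm die, on the plate's top face, +24 mm along the jig's y
- mark_54 (a point): where the nest's engraved line meets the rim of a seated 54 mm die: on the plate's top, 27 mm from the nest's centre along the jig's +x. The line lies along the jig's x. The notch belongs above it
- die_46: brass stamping die, a disc 46 mm across and 18 mm thick (0.25 kg), engraved with a dark rosette on its upper face, with one round-bottomed notch 10 mm wide and 7 mm deep cut through its rim; absent (None) in some runs. Origin: centre of its underside; z up through the face, +x points out through the notch
- notch_46 (a point): middle of the mouth of that notch: on the rim of die_46, 23 mm from its axis, at the upper face
- nest_46 (a point): centre of the jig's nest for the 46 mm die, on the plate's top face, -52 mm along the jig's y
- mark_46 (a point): where the nest's engraved line meets the rim of a seated 46 mm die: on the plate's top, 23 mm from the nest's centre along the jig's +x. The line lies along the jig's x. The notch belongs above it
- die_38: brass stamping die, a disc 38 mm across and 18 mm thick (0.17 kg), engraved with a dark rosette on its upper face, with one round-bottomed notch 10 mm wide and 7 mm deep cut through its rim; absent (None) in some runs. Origin: centre of its underside; z up through the face, +x points out through the notch
- notch_38 (a point): middle of the mouth of that notch: on the rim of die_38, 19 mm from its axis, at the upper face
- nest_38 (a point): centre of the jig's nest for the 38 mm die, on the plate's top face, -120 mm along the jig's y
- mark_38 (a point): where the nest's engraved line meets the rim of a seated 38 mm die: on the plate's top, 19 mm from the nest's centre along the jig's +x. The line lies along the jig's x. The notch belongs above it
- jig: fixed aluminium lapping jig, plate 104 x 310 x 12 mm, four nests in a row along y, largest at +y. A nest: four round-topped pins, 6 mm thick, 7 tall, on the diagonals, 1.2 mm clear all round the die; a dark engraved line runs from it to the +x long edge (away from the robot). Seated dies stand 30 mm over the bench. Origin: centre of underside, z up
- tray: fixed black tray, 176 x 176 x 12 mm, four compartments 82 mm square (centres 43 mm either way along its x and y), floor 4 mm thick, walls 4 mm thick and at most 12 mm over the bench. Holds the dies at the start, in any compartment, at any yaw. Origin: centre of its underside
- block: foam-backed sanding block, 0.32 kg: stock 104 x 70 mm (14 to 26 mm up), on it a lengthwise grip rib 84 long, 28 wide, top 60 mm up; dark sole 70 mm wide, flat for 56 mm, ends turned up 8 mm, sliding easily on brass. The sole yields up to 8 mm on its foam: 3 N at first, plus 1 N per mm. Origin: centre of the sole's underside; x along the rib, z up. Starts on the cork pad
- pad: cork pad of the sanding block, fixed to the bench, 140 (its x) x 100 x 5 mm. Origin: centre of its underside
- maul: bystander: maul standing on its white head, 62 mm across, wooden handle up, 195 mm tall. Origin: centre of its foot
- awl: bystander: tool with a wooden handle lying on the bench, 170 mm long. Origin: underside, x along it
- dish: bystander: small aluminium dish, 80 mm across, 24 mm tall. Origin: centre of its foot
- dressing: bystander: amber jar, 48 mm across, 85 mm tall. Origin: centre of its foot
Things that resemble listed ones, but are neither listed nor needed, are in the scene too. Leave any grey or orange look-alike of the die_38 alone.

How it is judged:
On the way, in this order (a step that is already met when the one before it is completed fails the run):
1. every die that was in the tray sits flat in the nest of its size, its notch at the engraved line, and is let go (horizontal distance between die_62 and nest_62 below 0.005 m and z of die_62 in the frame of nest_62 below 0.004 m and angle between the x axis of each of die_62, die_54, die_46, die_38 and the x axis of jig, either way round below 0.18 rad and horizontal distance between notch_62 and mark_62 below 0.012 m and contact force between the fingers and die_62 below 0.3 N and horizontal distance between die_54 and nest_54 below 0.005 m and z of die_54 in the frame of nest_54 below 0.004 m and horizontal distance between notch_54 and mark_54 below 0.012 m and contact force between the fingers and die_54 below 0.3 N and horizontal distance between die_46 and nest_46 below 0.005 m and z of die_46 in the frame of nest_46 below 0.004 m and horizontal distance between notch_46 and mark_46 below 0.012 m and contact force between the fingers and die_46 below 0.3 N and horizontal distance between die_38 and nest_38 below 0.005 m and z of die_38 in the frame of nest_38 below 0.004 m and horizontal distance between notch_38 and mark_38 below 0.012 m and contact force between the fingers and die_38 below 0.3 N), for 0.3 s.
2. the block bears with 2 to 20 N on the 62 mm die, its middle 3 to 22 mm before (on the larger-nest side of) the die's middle, the die still set right (y of block in the frame of die_62 between 0.003 and 0.022 m and x of block in the frame of die_62 between -0.02 and 0.02 m and contact force between block and die_62 between 2 and 20 N and horizontal distance between die_62 and nest_62 below 0.005 m and z of die_62 in the frame of nest_62 below 0.004 m and angle between the x axis of die_62 and the x axis of jig, either way round below 0.18 rad and horizontal distance between notch_62 and mark_62 below 0.012 m), for 0.08 s.
3. then it bears on it likewise 3 to 22 mm past the die's middle (y of block in the frame of die_62 between -0.022 and -0.003 m and x of block in the frame of die_62 between -0.02 and 0.02 m and contact force between block and die_62 between 2 and 20 N and horizontal distance between die_62 and nest_62 below 0.005 m and z of die_62 in the frame of nest_62 below 0.004 m and angle between the x axis of die_62 and the x axis of jig, either way round below 0.18 rad and horizontal distance between notch_62 and mark_62 below 0.012 m), for 0.08 s.
4. the block bears with 2 to 20 N on the 54 mm die, its middle 3 to 22 mm before (on the larger-nest side of) the die's middle, the die still set right (y of block in the frame of die_54 between 0.003 and 0.022 m and x of block in the frame of die_54 between -0.02 and 0.02 m and contact force between block and die_54 between 2 and 20 N and horizontal distance between die_54 and nest_54 below 0.005 m and z of die_54 in the frame of nest_54 below 0.004 m and angle between the x axis of die_54 and the x axis of jig, either way round below 0.18 rad and horizontal distance between notch_54 and mark_54 below 0.012 m), for 0.08 s.
5. then it bears on it likewise 3 to 22 mm past the die's middle (y of block in the frame of die_54 between -0.022 and -0.003 m and x of block in the frame of die_54 between -0.02 and 0.02 m and contact force between block and die_54 between 2 and 20 N and horizontal distance between die_54 and nest_54 below 0.005 m and z of die_54 in the frame of nest_54 below 0.004 m and angle between the x axis of die_54 and the x axis of jig, either way round below 0.18 rad and horizontal distance between notch_54 and mark_54 below 0.012 m), for 0.08 s.
6. the block bears with 2 to 20 N on the 46 mm die, its middle 3 to 22 mm before (on the larger-nest side of) the die's middle, the die still set right (y of block in the frame of die_46 between 0.003 and 0.022 m and x of block in the frame of die_46 between -0.02 and 0.02 m and contact force between block and die_46 between 2 and 20 N and horizontal distance between die_46 and nest_46 below 0.005 m and z of die_46 in the frame of nest_46 below 0.004 m and angle between the x axis of die_46 and the x axis of jig, either way round below 0.18 rad and horizontal distance between notch_46 and mark_46 below 0.012 m), for 0.08 s.
7. then it bears on it likewise 3 to 22 mm past the die's middle (y of block in the frame of die_46 between -0.022 and -0.003 m and x of block in the frame of die_46 between -0.02 and 0.02 m and contact force between block and die_46 between 2 and 20 N and horizontal distance between die_46 and nest_46 below 0.005 m and z of die_46 in the frame of nest_46 below 0.004 m and angle between the x axis of die_46 and the x axis of jig, either way round below 0.18 rad and horizontal distance between notch_46 and mark_46 below 0.012 m), for 0.08 s.
8. the block bears with 2 to 20 N on the 38 mm die, its middle 3 to 22 mm before (on the larger-nest side of) the die's middle, the die still set right (y of block in the frame of die_38 between 0.003 and 0.022 m and x of block in the frame of die_38 between -0.02 and 0.02 m and contact force between block and die_38 between 2 and 20 N and horizontal distance between die_38 and nest_38 below 0.005 m and z of die_38 in the frame of nest_38 below 0.004 m and angle between the x axis of die_38 and the x axis of jig, either way round below 0.18 rad and horizontal distance between notch_38 and mark_38 below 0.012 m), for 0.08 s.
9. then it bears on it likewise 3 to 22 mm past the die's middle (y of block in the frame of die_38 between -0.022 and -0.003 m and x of block in the frame of die_38 between -0.02 and 0.02 m and contact force between block and die_38 between 2 and 20 N and horizontal distance between die_38 and nest_38 below 0.005 m and z of die_38 in the frame of nest_38 below 0.004 m and angle between the x axis of die_38 and the x axis of jig, either way round below 0.18 rad and horizontal distance between notch_38 and mark_38 below 0.012 m), for 0.08 s.
At the end, for the whole second after the job is handed in: Dies seated within 5 mm, notch within about 10 degrees of its line, let go; then block bears 2 to 20 N on each before and past its middle, largest first; at the end dies flat on the tray's floor, block sole down within 30 mm of its pad's middle each way, all at rest (x of die_62 in the frame of tray between -0.08 and 0.08 m and y of die_62 in the frame of tray between -0.08 and 0.08 m and z of each of die_62, die_54, die_46, die_38 in the frame of tray below 0.007 m and angle between each of die_62, die_54, die_46, die_38, block's own z axis and vertical below 0.08 rad and linear speed of each of die_62, die_54, die_46, die_38, block below 0.01 m/s and x of die_54 in the frame of tray between -0.08 and 0.08 m and y of die_54 in the frame of tray between -0.08 and 0.08 m and x of die_46 in the frame of tray between -0.08 and 0.08 m and y of die_46 in the frame of tray between -0.08 and 0.08 m and x of die_38 in the frame of tray between -0.08 and 0.08 m and y of die_38 in the frame of tray between -0.08 and 0.08 m and x of block in the frame of pad between -0.03 and 0.03 m and y of block in the frame of pad between -0.03 and 0.03 m and z of block in the frame of pad between 0.003 and 0.009 m); the robot touches nothing.
It fails at once if the maul is moved by more than 30 mm (distance of maul from where it was at the start of the episode above 0.03 m).
It fails at once if the awl is moved by more than 30 mm (distance of awl from where it was at the start of the episode above 0.03 m).
It fails at once if the dish is moved by more than 30 mm (distance of dish from where it was at the start of the episode above 0.03 m).
It fails at once if the dressing is moved by more than 30 mm (distance of dressing from where it was at the start of the episode above 0.03 m).
Of die_62, die_54, die_46, die_38 only 3 to 4 are there at a start; the rules pass over those that are not, and their reading is None.
At some moment in a run one of die_62, die_54, die_46, die_38 may be knocked a few centimetres aside while the robot is not near it.
Once in a run the grip may slacken for a moment while it holds something.
It also fails if it takes over 210 s, if anything falls off the work surface, if the arm or the gripper's body presses on something with over 40 N, if the wrist force passes 120 N, or if a joint passes its speed limit or range.

## Robot

A 7-joint arm with a two-finger parallel gripper is mounted at the origin on the work surface. World frame = base frame: x ahead of the robot, y to its left, z up, the work surface at z = 0. Lengths are in m, angles in rad, forces in N, time in s.
With the tool pointing down it reaches from about 0.35 to 0.9 m from the base axis. Payload 8.1 kg.
Tool frame: the origin (TCP) lies midway between the tips of the shut fingers; the grasp point (between the pads) lies 19 mm behind it; z points along the fingers, y is the line along which they close (so a half turn about z gives the same grasp; the last joint's range is limited). The gripper opens to 92 mm and grips with 3 to 60 N. Pads are 19 mm wide; open, the fingers measure 130 mm over their backs; the gripper's body (75 mm by 190 mm) begins 47 mm behind the grasp point.
Start: joints at [-1.41, 0.434, 0.025, 1.573, -0.012, 1.134, -0.075], TCP at [0.163, 0.603, 0.227] pointing down, gripper open.
Joint ranges: [-2.62, 2.62], [-0.44, 2.09], [-1.27, 1.32], [0.08, 2.57], [-1.32, 4.46], [0.12, 2], [-2.74, 2.74]. Speed limits (rad/s): [2.22, 2.22, 3.01, 3.01, 3.14, 3.14, 3.14].

## Interface

Orientations are given as a rotation vector (axis times angle).
In Python, from cell import observe, cams, job gives the robot as it stands. The module is installed in compiled form; this text tells all that it offers.
- The arm moves only by the tool step_arm, never from a script. Its argument "steps" is a list of rows, each a list of 6 numbers: the shift along the world's x, y, z in mm, then the turn, a rotation vector about the world's x, y, z in rad. In form: [[dx, dy, dz, rx, ry, rz], ...]. A call has 1 to 20 rows; each row shifts and turns the commanded pose from where the row before left it; what a row does not reach is not made up. A row lasts 1/12 s, in which the tool goes at most 41.7 mm and 7.16 degrees, less where a joint would pass 70% of its speed; a pose out of reach is approached as far as the arm can. A call with a gripper value outside its range is refused whole. "gripper" is the opening, from 0 (shut) to 1 (fully open), set as the call begins (left out, the last holds). The fingers move at their own pace and stop on an object; "force" is the grip in N (left out, the last holds). Time passes only in rows, so rows that do not move let the fingers close. It gives the time, the measured TCP pose, the force, the opening and the grip force at its end, in the units of the state.
- observe(): the state, without advancing time (a new reading comes with each control period).
- cams.get_image(name): name is "scene" or "top" or "wrist"; returns the picture (384x512x3 uint8, red, green, blue); there is no depth.
- cams.get_calibration(name): a dict with "fov_y" (degrees; the focal length in pixels is half the picture's height over the tangent of half this angle, whatever the lens; pixels are square), "cx", "cy" (the principal point, pixels), "world_to_cam" (4x4, takes a point from world to camera coordinates). Camera axes: x right, y up, looking along -z (the intrinsics and any distortion apply to the point x, -y, -z); pixel columns grow to the right and rows downward; lengths in m; the calibration is good to about 2 mm. A picture is of the moment at which its call begins: read the wrist's pose just before it. get_calibration takes no time and is no camera call; for the wrist camera it gives the pose at the moment of the call.
- job.sign_off(): hands the job in; it is judged then, once.
The state is a dict: "clock": time; "joints": joint angles; "dq": joint speeds; "joint_efforts": joint torques, N m; "position": TCP position; "ee_rot": TCP orientation; "force": force on the tool from outside, world axes, zero at the start; "ft_torque": the same for the moment, N m; "width": opening from 0.0 (shut) to 1.0 (fully open); "gripper_force": force on a finger pad.
Only numpy, scipy, OpenCV 4.12 (cv2) and the standard library are available. Lean on these libraries where they do the work, as an engineer would, in place of code of your own. Each camera call takes 0.05 s, during which the arm holds its last target. There are 200 camera calls.

## Working session

There is one attempt and no reset: what is moved stays moved. The work goes in short steps, Python scripts to look and compute and a tool call to move; the robot and the scene stay as the last step left them, time stands still between calls to the robot, and variables do not carry over. Pictures are saved under pics/ and viewed, at most 14 in all, crops included, and the job is handed in when it is done.

Besides the shell and the picture viewer there is one more tool, called after "Call:" by a JSON object that holds its "method" and its "body". step_arm: Moves the arm, as the interface text tells. Its arguments: {"type":"object","properties":{"steps":{"type":"array","items":{"type":"array","items":{"type":"number"}}},"gripper":{"type":"number"},"force":{"type":"number"}},"required":["steps"]}

```bash
mkdir -p pics
cat > h.py <<'E'
import numpy as np, cv2
from cell import observe, cams, job
def shot(n,f=None):
    im=cams.get_image(n)[:,:,::-1].copy(); c=cams.get_calibration(n)
    if f: cv2.imwrite('pics/'+f,im)
    return im,c
def ray(c,u,v):
    f=192/np.tan(np.radians(c['fov_y'])/2)
    d=np.array([(u-c['cx'])/f,-(v-c['cy'])/f,-1]); M=np.array(c['world_to_cam'])
    R=M[:3,:3]; return -R.T@M[:3,3], R.T@d
def onplane(c,u,v,z):
    o,d=ray(c,u,v); return o+d*(z-o[2])/d[2]
def proj(c,p):
    f=192/np.tan(np.radians(c['fov_y'])/2)
    q=np.array(c['world_to_cam'])@np.append(p,1); return c['cx']+f*q[0]/-q[2], c['cy']-f*q[1]/-q[2]
E
python3 - <<'E'
from h import *
s=observe();print({k:np.round(v,3) for k,v in s.items()})
a,c=shot('top','top0.png');b,d=shot('scene','scene0.png');w,e=shot('wrist','wrist0.png')
for x in(c,d,e):print({k:np.round(v,4).tolist() if k!='lens' else v for k,v in x.items()})
cv2.imwrite('pics/t0.png',cv2.resize(a,(800,600)))
E
```

```text
{'clock': np.float64(0.0), 'joints': array([-1.41 ,  0.435,  0.025,  1.574, -0.012,  1.134, -0.075]), 'dq': array([ 0.   ,  0.   , -0.   , -0.   ,  0.   , -0.001, -0.001]), 'joint_efforts': array([-1.0000e-03, -6.6785e+01,  9.8500e-01, -3.1445e+01, -6.1000e-02,
        4.3000e-02,  0.0000e+00]), 'position': array([0.163, 0.603, 0.226]), 'ee_rot': array([-4.130e-01, -3.114e+00,  2.000e-03]), 'force': array([-0.257, -0.173, -0.327]), 'ft_torque': array([-0.049,  0.024,  0.003]), 'gripper_force': np.float64(0.0), 'width': np.float64(1.002)}
{'fov_y': 47.7676, 'cx': 251.4745, 'cy': 191.9658, 'world_to_cam': [[0.0189, -0.9994, 0.0293, -0.0239], [0.983, 0.0239, 0.1823, -0.5062], [-0.1829, 0.0254, 0.9828, -1.208], [0.0, 0.0, 0.0, 1.0]]}
{'fov_y': 47.0643, 'cx': 265.2643, 'cy': 189.489, 'world_to_cam': [[0.7736, 0.6336, -0.0034, -0.4097], [-0.4639, 0.57, 0.6781, 0.2228], [0.4317, -0.523, 0.7349, -1.567], [0.0, 0.0, 0.0, 1.0]]}
{'fov_y': 63.6282, 'cx': 253.5148, 'cy': 186.4684, 'world_to_cam': [[0.2606, 0.9655, -0.001, -0.6228], [-0.9235, 0.2489, -0.2918, 0.037], [-0.2814, 0.0769, 0.9565, -0.3903], [0.0, 0.0, 0.0, 1.0]]}
```

View pics/t0.png

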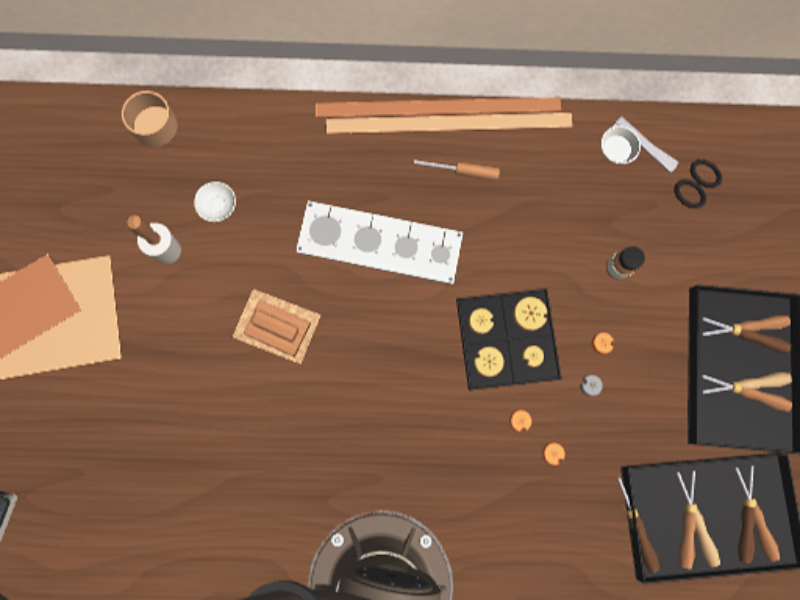

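View pics/scene0.png

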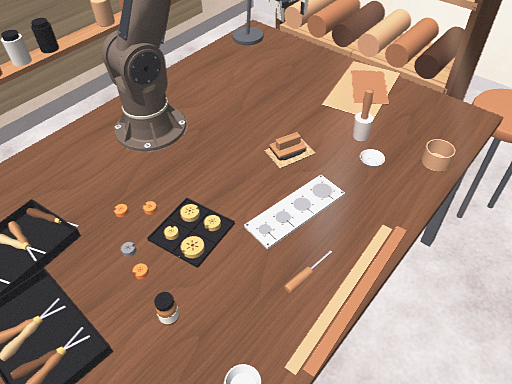

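The top view shows the jig at (380,242) with its lines toward the far side (image up) and the largest nest at left. The tray is at (509,339). It holds four brass dies: 62 at (531,313), 54 at (489,361), 46 at (482,320) and 38 at (533,356). The look-alikes are orange at (604,343), (521,421) and (554,454), and grey at (592,386). All of these lie outside the tray, so they stay where they are. The block on its cork pad is at (277,327).

```bash
cat >> h.py <<'E'
def brass(im):
    h=cv2.cvtColor(im,cv2.COLOR_BGR2HSV)
    return cv2.inRange(h,(20,60,120),(35,255,255))
def dies(im,c,z,amin=60,mask=None):
    m=brass(im) if mask is None else mask
    m=cv2.morphologyEx(m,cv2.MORPH_OPEN,np.ones((2,2),np.uint8)); out=[]
    for k in cv2.findContours(m,cv2.RETR_EXTERNAL,cv2.CHAIN_APPROX_NONE)[0]:
        if cv2.contourArea(k)<amin: continue
        P=np.array([onplane(c,u,v,z)[:2] for u,v in k[:,0]])*1000
        hull=cv2.convexHull(P.astype(np.float32))[:,0]
        (x,y),r=cv2.minEnclosingCircle(hull)
        # dense contour radius; notch = mean direction of points inside 0.88 r
        for _ in range(3):
            d=P-[x,y]; rr=np.hypot(*d.T); good=rr>0.93*r
            A=np.c_[2*P[good],np.ones(good.sum())]; s=np.linalg.lstsq(A,(P[good]**2).sum(1),rcond=None)[0]
            x,y=s[:2]; r=np.sqrt(s[2]+x*x+y*y)
        d=P-[x,y]; rr=np.hypot(*d.T); b=d[rr<0.9*r]
        a=np.degrees(np.arctan2(*b.mean(0)[::-1])) if len(b) else np.nan
        out.append((x,y,2*r,a,len(b),k[:,0].mean(0)))
    return out
def rects(im,c,m,z,amin=400):
    for k in cv2.findContours(m,cv2.RETR_EXTERNAL,cv2.CHAIN_APPROX_NONE)[0]:
        if cv2.contourArea(k)<amin: continue
        P=(np.array([onplane(c,u,v,z)[:2] for u,v in k[:,0]])*1000).astype(np.float32)
        r=cv2.minAreaRect(P); print('rect c',np.round(r[0],1),'size',np.round(r[1],1),'ang',round(r[2],1),'px',k[:,0].mean(0).round())
E
python3 - <<'E'
from h import *
c=cams.get_calibration('top'); im=cv2.imread('pics/top0.png')
for d in dies(im,c,.022): print(np.round(d[:5],1),d[5].round())
h=cv2.cvtColor(im,cv2.COLOR_BGR2HSV)
print('white');m=cv2.inRange(h,(0,0,190),(179,40,255));m[260:]=0;m[:90]=0
m=cv2.morphologyEx(m,cv2.MORPH_CLOSE,np.ones((5,5)));rects(im,c,m,.012)
print('black');m=cv2.inRange(h,(0,0,0),(179,255,55));m[:,:280]=0;m[:,400:]=0
m=cv2.morphologyEx(m,cv2.MORPH_CLOSE,np.ones((5,5)));rects(im,c,m,.010)
print('cork');print(h[212,153],h[199,160],h[223,190],h[211,176])
m=cv2.inRange(h,(8,60,165),(22,170,255));m[:,:140]=0;m[:,215:]=0;m[:170]=0;m[240:]=0
m=cv2.morphologyEx(m,cv2.MORPH_CLOSE,np.ones((9,9)));rects(im,c,m,.005)
im2=cv2.resize(im[120:260,140:380],None,fx=3.3,fy=3.3,interpolation=cv2.INTER_CUBIC);cv2.imwrite('pics/c1.png',im2)
E
```

```text
[ 397.2 -197.9   48.3   67.9    4. ] [314. 232.]
[ 409.2 -281.8   32.8  129.5    5. ] [342. 228.]
[ 474.1 -183.8   40.5  -66.7    6. ] [309. 206.]
[ 490.4 -277.4   55.9  -99.9    4. ] [340. 201.]
white
rect c [628.4  14.5] size [309.  105.5] ang 79.7 px [243. 154.]
rect c [700.7 335.7] size [79.9 75.3] ang 4.1 px [137. 129.]
black
rect c [ 445.3 -232.6] size [172.3 174.9] ang 7.7 px [325. 217.]
cork
[ 16  98 239] [ 15 104 228] [ 11 110  79] [ 12 133 211]
rect c [460.2 206.3] size [140.1 101.9] ang 70.0 px [177. 209.]
```

View pics/c1.png

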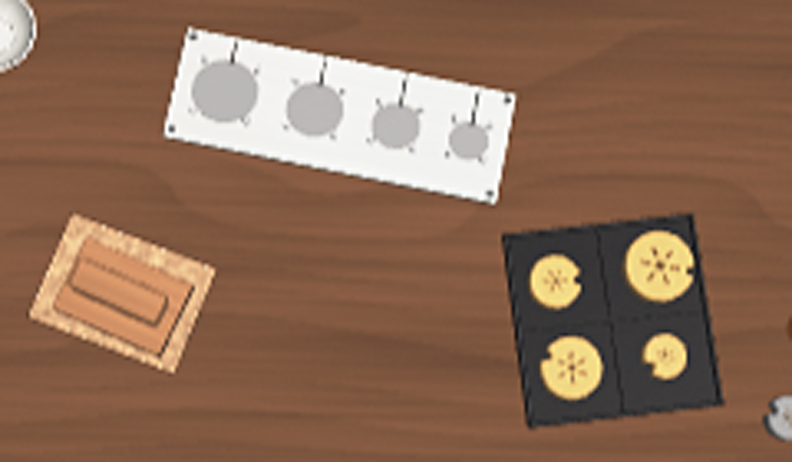

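The crop confirms the choice: four brass dies in the tray, and no brass elsewhere. The jig measures 309x105, the pad 140x102 and the tray 172x175, so all agree with the given sizes. Next I look at the jig from the wrist.

Call:
{"method": "step_arm", "body": {"steps": [[23.3,-31.7,3.7,0,0,-0.0745],[23.3,-31.7,3.7,0,0,-0.0745],[23.3,-31.7,3.7,0,0,-0.0745],[23.3,-31.7,3.7,0,0,-0.0745],[23.3,-31.7,3.7,0,0,-0.0745],[23.3,-31.7,3.7,0,0,-0.0745],[23.3,-31.7,3.7,0,0,-0.0745],[23.3,-31.7,3.7,0,0,-0.0745],[23.3,-31.7,3.7,0,0,-0.0745],[23.3,-31.7,3.7,0,0,-0.0745],[23.3,-31.7,3.7,0,0,-0.0745],[23.3,-31.7,3.7,0,0,-0.0745],[23.3,-31.7,3.7,0,0,-0.0745],[23.3,-31.7,3.7,0,0,-0.0745],[23.3,-31.7,3.7,0,0,-0.0745],[23.3,-31.7,3.7,0,0,-0.0745],[23.3,-31.7,3.7,0,0,-0.0745],[23.3,-31.7,3.7,0,0,-0.0745],[23.3,-31.7,3.7,0,0,-0.0745],[23.3,-31.7,3.7,0,0,-0.0745]]}}

```text
clock: 1.82
position: [0.6297, -0.0321, 0.3008]
ee_rot: [-2.418, -2.005, 0.0]
force: [0.5, 0.8, -0.1]
width: 0.999
gripper_force: 0.0
```

Call:
{"method": "step_arm", "body": {"steps": [[0,0,0,0,0,0],[0,0,0,0,0,0],[0,0,0,0,0,0]]}}

```text
clock: 2.07
position: [0.6287, -0.0303, 0.3001]
ee_rot: [-2.414, -2.009, 0.001]
force: [-0.6, 0.6, 0.4]
width: 1.001
gripper_force: 0.0
```

Run:
```python
from h import *
from scipy.spatial.transform import Rotation as Ro
s=observe();R=Ro.from_rotvec(s['ee_rot']).as_matrix();print(s['clock'],s['position'],'\n',R.round(3),s['joints'])
im,c=shot('wrist','w1.png')
h=cv2.cvtColor(im,cv2.COLOR_BGR2HSV)
m=cv2.inRange(h,(0,0,170),(179,50,255));m=cv2.morphologyEx(m,cv2.MORPH_CLOSE,np.ones((9,9)));rects(im,c,m,.012,3000)
g=cv2.inRange(h,(0,0,140),(179,30,200));g=cv2.morphologyEx(g,cv2.MORPH_OPEN,np.ones((7,7)))
for k in cv2.findContours(g,0,1)[0]:
    if cv2.contourArea(k)>300:
        e=cv2.fitEllipse(k); print('nest px',np.round(e[0],1),np.round(e[1],1),(onplane(c,*e[0],.012)*1000).round(1))
```

```text
2.0667 [ 0.62871852 -0.03032521  0.30013142] 
 [[ 0.182  0.983 -0.001]
 [ 0.983 -0.182  0.   ]
 [ 0.    -0.001 -1.   ]] [-0.45350893  0.4350488   0.63557759  1.48522279 -0.26218365  1.30851908
  0.02304238]
rect c [629.6  11.4] size [299.3 103.1] ang 79.8 px [249. 106.]
nest px [248.9 197.4] [21.6 22.6] [ 608.1 -102.4   12. ]
nest px [248.8 153.3] [28.6 30.1] [620.5 -35.7  12. ]
nest px [248.4  99.1] [36.7 39.1] [634.   39.2  12. ]
nest px [248.1  32.2] [45.1 51.1] [649.2 122.   12. ]
```

View pics/w1.png

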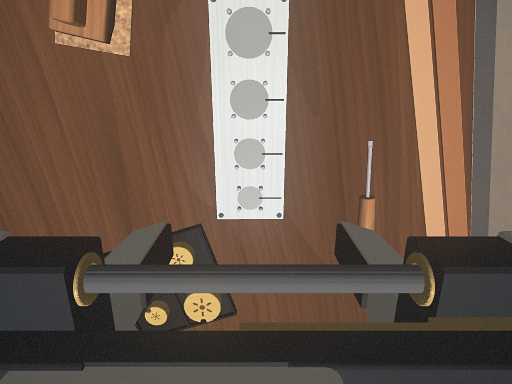

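The wrist view shows all four nests in a row: (249,32), (249,99), (249,153) and (249,197). Their span is 228.1 mm against 228 expected, with the jig yaw at 79.6-90°. Now the tray.

Call:
{"method": "step_arm", "body": {"steps": [[-18.4,-29,-10,0,0,0],[-18.4,-29,-10,0,0,0],[-18.4,-29,-10,0,0,0],[-18.4,-29,-10,0,0,0],[-18.4,-29,-10,0,0,0],[-18.4,-29,-10,0,0,0],[-18.4,-29,-10,0,0,0],[-18.4,-29,-10,0,0,0],[-18.4,-29,-10,0,0,0],[-18.4,-29,-10,0,0,0],[0,0,0,0,0,0],[0,0,0,0,0,0],[0,0,0,0,0,0]]}}

```text
clock: 3.2
position: [0.4457, -0.319, 0.2008]
ee_rot: [-2.413, -2.011, -0.002]
force: [0.6, 1.1, 0.5]
width: 0.998
gripper_force: 0.0
```

Run:
```python
from h import *
s=observe();print(s['clock'],s['position'],s['joints'].round(2))
im,c=shot('wrist','w2.png')
for d in dies(im,c,.022,300): print(np.round(d[:5],1),d[5].round())
h=cv2.cvtColor(im,cv2.COLOR_BGR2HSV)
m=cv2.inRange(h,(0,0,0),(179,255,70))|brass(im);m[225:]=0;m=cv2.morphologyEx(m,cv2.MORPH_CLOSE,np.ones((9,9)))
rects(im,c,m,.010,3000)
```

```text
3.2 [ 0.44570014 -0.31903678  0.200849  ] [ 0.02  0.38  0.68  1.84 -0.28  1.02  0.63]
[ 444.3 -413.5   34.3  -95.1   10. ] [266. 241.]
[ 415.5 -280.4   36.   125.9   12. ] [219. 135.]
[ 496.6 -276.9   60.  -100.8   10. ] [293. 118.]
[ 403.3 -197.1   52.2   65.3   12. ] [190.  55.]
[ 480.1 -182.7   44.5  -86.3   13. ] [262.  26.]
```

View pics/w2.png

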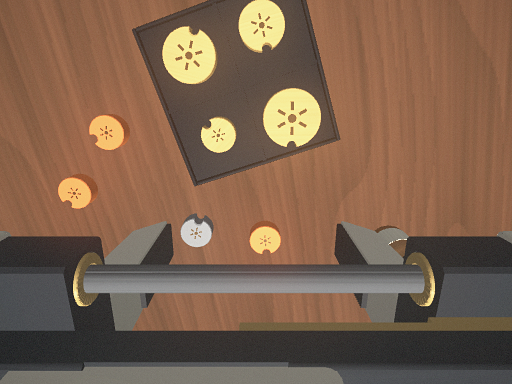

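The wrist view shows the four brass dies with their notches: 62 at (293,118), 54 at (190,55), 46 at (262,26) and 38 at (219,135). The orange and grey look-alikes lie outside the tray, at (266,241), (106,132), (74,192) and (197,232). I'll pick the 62 first, with the fingers along its notch axis.

Call:
{"method": "step_arm", "body": {"steps": [[3.92,3.24,-10,0,0,-0.1212],[3.92,3.24,-10,0,0,-0.1212],[3.92,3.24,-10,0,0,-0.1212],[3.92,3.24,-10,0,0,-0.1212],[3.92,3.24,-10,0,0,-0.1212],[3.92,3.24,-10,0,0,-0.1212],[3.92,3.24,-10,0,0,-0.1212],[3.92,3.24,-10,0,0,-0.1212],[3.92,3.24,-10,0,0,-0.1212],[3.92,3.24,-10,0,0,-0.1212],[3.92,3.24,-10,0,0,-0.1212],[3.92,3.24,-10,0,0,-0.1212],[3.92,3.24,-10,0,0,-0.1212],[0,0,0,0,0,0],[0,0,0,0,0,0],[0,0,0,0,0,0]], "gripper": 0.85}}

```text
clock: 4.58
position: [0.4965, -0.278, 0.0713]
ee_rot: [3.128, -0.286, 0.001]
force: [-0.8, 0.3, -1.0]
width: 0.848
gripper_force: 0.0
```

```bash
cat >> h.py <<'E'
from scipy.spatial.transform import Rotation as Ro
def tcp():
    s=observe();R=Ro.from_rotvec(s['ee_rot']).as_matrix()
    psi=np.degrees(np.arctan2(R[1,0],R[0,0])); print('t %.2f'%s['clock'],'tcp',(s['position']*1000).round(1),'psi %.1f'%psi,'tilt',R[:2,2].round(3),'w %.3f'%s['width'],'gf %.1f'%s['gripper_force'],'F',s['force'].round(1),'j',s['joints'].round(2)); return s,R
def look(z,f=None,amin=300):
    s,R=tcp(); im,c=shot('wrist',f)
    for d in dies(im,c,z,amin):
        r=R[:2,:2].T@(np.array(d[:2])-s['position'][:2]*1000)
        print(np.round(d[:5],1),'px',d[5].round(),'in tool',r.round(1))
    return im,c
E
python3 - <<'E'
from h import *
look(.022,'w3.png')
E
```

```text
t 4.58 tcp [ 496.5 -278.    71.3] psi -10.4 tilt [ 0. -0.] w 0.848 gf 0.0 F [-0.8  0.3 -1. ] j [-0.21  0.71  0.97  1.93 -0.75  0.91 -0.62]
[ 405.6 -201.6   42.6  157.4   48. ] px [178. 320.] in tool [-103.2  -58.6]
[ 414.  -280.8   35.8   25.5   48. ] px [273. 306.] in tool [-80.6  17.7]
[ 497.  -184.7   30.7  175.    83. ] px [126. 235.] in tool [-16.3 -91.8]
[ 494.7 -277.3   60.1  -99.4   15. ] px [251. 209.] in tool [-1.8 -0.4]
```

View pics/w3.png

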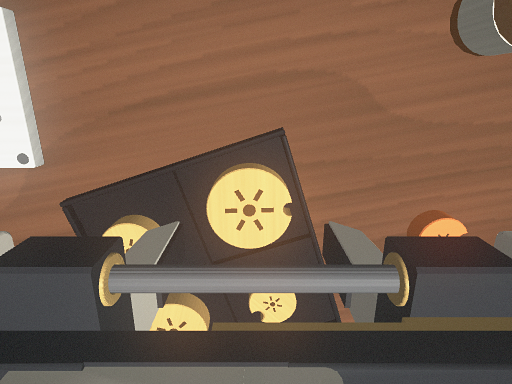

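The close view has the 62 die centred between the fingertips, at (251,209), with its notch toward the right finger. I make a 1 mm correction, descend and grip.

Call:
{"method": "step_arm", "body": {"steps": [[-0.5,0.3,-14,0,0,0],[-0.5,0.3,-14,0,0,-0.006],[0,0,-14,0,0,0],[0,0,-10,0,0,0],[0,0,-4.5,0,0,0],[0,0,0,0,0,0],[0,0,0,0,0,0]]}}

```text
clock: 5.22
position: [0.4946, -0.2781, 0.0138]
ee_rot: [3.127, -0.304, -0.001]
force: [-0.1, -0.1, -0.3]
width: 0.845
gripper_force: 0.0
```

Call:
{"method": "step_arm", "body": {"steps": [[0,0,0,0,0,0],[0,0,0,0,0,0],[0,0,0,0,0,0],[0,0,0,0,0,0],[0,0,0,0,0,0],[0,0,0,0,0,0],[0,0,0,0,0,0]], "gripper": 0.3, "force": 40}}

```text
clock: 5.8
position: [0.4953, -0.2771, 0.0143]
ee_rot: [-3.126, 0.303, -0.0]
force: [0.3, 6.5, 5.2]
width: 0.664
gripper_force: 40.0
```

Call:
{"method": "step_arm", "body": {"steps": [[0,0,12,0,0,0],[0,0,20,0,0,0],[0,0,22,0,0,0],[0,0,22,0,0,0],[10.73,25.08,0,0,0,0.1215],[10.73,25.08,0,0,0,0.1215],[10.73,25.08,0,0,0,0.1215],[10.73,25.08,0,0,0,0.1215],[10.73,25.08,0,0,0,0.1215],[10.73,25.08,0,0,0,0.1215],[10.73,25.08,0,0,0,0.1215],[10.73,25.08,0,0,0,0.1215],[10.73,25.08,0,0,0,0.1215],[10.73,25.08,0,0,0,0.1215],[10.73,25.08,0,0,0,0.1215],[10.73,25.08,0,0,0,0.1215],[10.73,25.08,0,0,0,0.1215],[0,0,0,0,0,0],[0,0,0,0,0,0],[0,0,0,0,0,0]]}}

```text
clock: 7.47
position: [0.6341, 0.0466, 0.0902]
ee_rot: [2.418, 2.003, -0.002]
force: [0.3, -0.3, -5.8]
width: 0.66
gripper_force: 40.0
```

```bash
cat >> h.py <<'E'
def nests(im,c,s,R,lo=140,z=.012):
    h=cv2.cvtColor(im,cv2.COLOR_BGR2HSV)
    g=cv2.inRange(h,(0,0,lo),(179,30,205));g=cv2.morphologyEx(g,cv2.MORPH_OPEN,np.ones((7,7)))
    for k in cv2.findContours(g,0,1)[0]:
        if cv2.contourArea(k)>300:
            e=cv2.fitEllipse(k);p=onplane(c,*e[0],z)[:2]*1000
            print('nest px',np.round(e[0],1),np.round(e[1],1),p.round(1),'tool',(R[:2,:2].T@(p-s['position'][:2]*1000)).round(1))
def place(f=None):
    s,R=tcp(); im,c=shot('wrist',f); z=s['position'][2]+.008
    for d in dies(im,c,z):
        print(np.round(d[:5],1),'px',d[5].round(),'in tool',(R[:2,:2].T@(np.array(d[:2])-s['position'][:2]*1000)).round(1))
    nests(im,c,s,R); return im,c
E
python3 - <<'E'
from h import *
place('w4.png')
E
```

```text
t 7.47 tcp [634.1  46.6  90.2] psi 79.3 tilt [-0.    -0.002] w 0.660 gf 40.0 F [ 0.3 -0.3 -5.8] j [-0.54  0.64  0.59  1.73 -0.43  0.91  0.04]
[634.2  44.5  58.4 -76.1 125. ] px [255. 237.] in tool [-2.1  0.5]
nest px [257.8 299.1] [11.6 38.1] [619.3 -52.9] tool [-100.6    4. ]
nest px [259.  178.1] [12.  44.5] [640.8  57.3] tool [11.8  4.6]
nest px [255.   93.2] [82.5 87.6] [649.6 121. ] tool [76.   1.4]
```

View pics/w4.png

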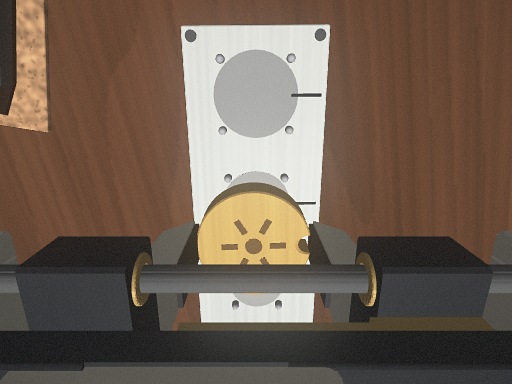

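The die is level in the grip with its hub at (254,246) and its notch toward +x at (305,246). The 62 nest is at (255,93), with its line toward +x.

```bash
cat >> h.py <<'E'
def held(im,c,s,R,rmax=258):
    z=s['position'][2]+.008; m=brass(im); m[rmax:]=0
    h=cv2.cvtColor(im,cv2.COLOR_BGR2HSV); dk=cv2.inRange(h,(5,80,20),(30,255,150))
    p0=proj(c,s['position']+[0,0,.008]); k=cv2.findContours(cv2.morphologyEx(dk,cv2.MORPH_OPEN,np.ones((3,3))),0,1)[0]
    best=[(np.hypot(*(np.array(cv2.minEnclosingCircle(q)[0])-p0)),cv2.moments(q)) for q in k if 8<cv2.contourArea(q)<400]
    best.sort(key=lambda t:t[0])
    for d,M in best[:3]:
        u,v=M['m10']/M['m00'],M['m01']/M['m00']; p=onplane(c,u,v,z)[:2]*1000
        print('hub? px %.1f %.1f a %.0f'%(u,v,M['m00']),p.round(1),'tool',(R[:2,:2].T@(p-s['position'][:2]*1000)).round(1))
E
python3 - <<'E'
from h import *
s,R=tcp();c=cams.get_calibration('wrist');im=cv2.imread('pics/w4.png');held(im,c,s,R)
for p in((254,246),(305,246),(252,166.5+0)):q=onplane(c,*p,.0982)[:2]*1000;print(q,R[:2,:2].T@(q-s['position'][:2]*1000))
E
```

```text
t 7.52 tcp [634.   46.1  90.3] psi 79.2 tilt [-0.    -0.002] w 0.659 gf 40.0 F [-0.4 -0.2 -5.9] j [-0.54  0.64  0.59  1.73 -0.43  0.91  0.04]
hub? px 253.4 245.9 a 173 [633.8  44.6] tool [-1.5  0.1]
hub? px 243.8 261.7 a 22 [626.9  36.2] tool [-11.   -5.1]
hub? px 263.5 261.4 a 22 [637.5  34.4] tool [-10.9   5.7]
[634.1433415   44.46718149] [-1.60206901  0.46074518]
[660.9976357   39.35115725] [-1.6063381 27.7980238]
[641.31141205  87.58387554] [42.09439861 -0.56005656]
```

Call:
{"method": "step_arm", "body": {"steps": [[3.9,19.1,0,0,0,0.007],[3.9,19.1,-10,0,0,0],[3.9,19.1,-10,0,0,0],[4.0,19.0,-15,0,0,0],[0,0,-15,0,0,0],[0,0,-6,0,0,0],[0,0,0,0,0,0],[0,0,0,0,0,0],[0,0,0,0,0,0]]}}

```text
clock: 8.27
position: [0.6507, 0.1236, 0.0348]
ee_rot: [2.411, 2.013, 0.001]
force: [0.9, 0.2, -5.4]
width: 0.665
gripper_force: 40.0
```

Run:
```python
from h import *
s,R=tcp();im,c=shot('wrist','w5.png');held(im,c,s,R)
cv2.imwrite('pics/w5c.png',cv2.resize(im[120:300,140:370],None,fx=3,fy=3,interpolation=cv2.INTER_CUBIC))
# predicted pin px for nest hypotheses
a=np.radians(79.6);y=np.array([np.cos(a),np.sin(a)]);x=np.array([y[1],-y[0]])
n=np.array([649.8,122.2]);r=31+1.2+3
for sx in(1,-1):
  for sy in (1,-1):
    q=n+r*(sx*x+sy*y)/2**.5; print(sx,sy,np.round(proj(c,np.append(q,17)/1000),1))
```

```text
t 8.27 tcp [650.7 123.6  34.8] psi 79.7 tilt [ 0.001 -0.001] w 0.665 gf 40.0 F [ 0.9  0.2 -5.4] j [-0.61  0.74  0.55  1.69 -0.49  0.85 -0.03]
hub? px 253.3 245.9 a 172 [650.6 122. ] tool [-1.5  0.2]
hub? px 243.7 261.6 a 22 [643.7 113.6] tool [-11.  -5.]
hub? px 240.1 226.9 a 62 [645.7 134.2] tool [ 9.6 -6.8]
1 1 [293.9 187.5]
1 -1 [290.8 261.8]
-1 1 [210.  187.3]
-1 -1 [213.  261.7]
```

View pics/w5c.png

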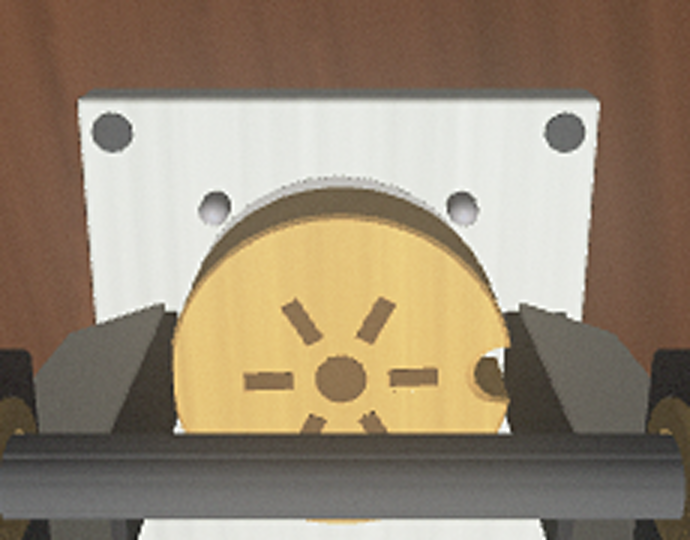

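The crop shows the pins at (215,207) and (463,207), straddling the die's hub at column 340 with the notch to the right. The die is centred sideways and about 0.6 mm too far in y.

Call:
{"method": "step_arm", "body": {"steps": [[-0.2,-0.6,-4,0,0,0],[0,0,-4,0,0,0],[0,0,-3,0,0,0],[0,0,-1.4,0,0,0],[0,0,0,0,0,0],[0,0,0,0,0,0],[0,0,0,0,0,0]]}}

```text
clock: 8.9
position: [0.6498, 0.1237, 0.0224]
ee_rot: [-2.41, -2.015, -0.0]
force: [-4.6, 0.4, 5.6]
width: 0.662
gripper_force: 40.0
```

Call:
{"method": "step_arm", "body": {"steps": [[0,0,0,0,0,0],[0,0,0,0,0,0],[0,0,0,0,0,0],[0,0,0,0,0,0],[0,0,15,0,0,0],[0,0,25,0,0,0],[0,0,25,0,0,0],[0,0,20,0,0,0],[0,0,0,0,0,0],[0,0,0,0,0,0]], "gripper": 0.82}}

```text
clock: 9.73
position: [0.6509, 0.124, 0.1081]
ee_rot: [2.409, 2.014, 0.004]
force: [0.0, -0.0, -1.2]
width: 0.821
gripper_force: 0.0
```

Run:
```python
from h import *
look(.030,'w6.png')
```

```text
t 9.73 tcp [650.9 124.  108.1] psi 79.8 tilt [0.003 0.001] w 0.821 gf 0.0 F [ 0.  -0.  -1.2] j [-0.64  0.66  0.6   1.64 -0.43  0.97 -0.07]
[649.2 121.1  59.   -6.6  18. ] px [254. 197.] in tool [-3.2 -1.2]
```

The 62 is seated and released at (649.2,121.1), notch along the line. Next the 46.

Call:
{"method": "step_arm", "body": {"steps": [[-14.3,-25.5,-2.75,0,0,-0.1107],[-14.3,-25.5,-2.75,0,0,-0.1107],[-14.3,-25.5,-2.75,0,0,-0.1107],[-14.3,-25.5,-2.75,0,0,-0.1107],[-14.3,-25.5,-2.75,0,0,-0.1107],[-14.3,-25.5,-2.75,0,0,-0.1107],[-14.3,-25.5,-2.75,0,0,-0.1107],[-14.3,-25.5,-2.75,0,0,-0.1107],[-14.3,-25.5,-2.75,0,0,-0.1107],[-14.3,-25.5,-2.75,0,0,-0.1107],[-14.3,-25.5,-2.75,0,0,-0.1107],[-14.3,-25.5,-2.75,0,0,-0.1107],[0,0,0,0,0,0],[0,0,0,0,0,0],[0,0,0,0,0,0]], "gripper": 0.75}}

```text
clock: 11.03
position: [0.4781, -0.1816, 0.0731]
ee_rot: [-3.14, -0.103, 0.002]
force: [-0.0, 1.3, -0.4]
width: 0.749
gripper_force: 0.0
```

Run:
```python
from h import *
look(.022,'w7.png')
```

```text
t 11.03 tcp [ 478.1 -181.6   73.1] psi 3.7 tilt [-0.001  0.   ] w 0.749 gf 0.0 F [-0.   1.3 -0.4] j [-0.39  0.61  0.93  2.07 -0.68  0.81 -0.54]
[ 397.1 -209.9   28.2 -161.6  144. ] px [282. 308.] in tool [-82.6  22.9]
[ 478.8 -182.5   42.8  -59.9   51. ] px [253. 204.] in tool [0.6 1. ]
```

```bash
cat >> h.py <<'E'
def notch(im,c,z,px,lo=(15,40,70)):
    m=cv2.inRange(cv2.cvtColor(im,cv2.COLOR_BGR2HSV),lo,(38,255,255))
    for k in cv2.findContours(m,cv2.RETR_EXTERNAL,cv2.CHAIN_APPROX_NONE)[0]:
        if cv2.pointPolygonTest(k,px,False)<0: continue
        hu=cv2.convexHull(k,returnPoints=False); D=cv2.convexityDefects(k,hu)[:,0]
        ctr=onplane(c,*px,z)[:2]
        for d in sorted(D,key=lambda d:-d[3])[:3]:
            S=[onplane(c,*map(float,k[i,0]),z)[:2] for i in d[:3]]; q=(S[0]+S[1])/2-ctr; f=S[2]-ctr
            print('defect %.1fpx width %.1fmm'%(d[3]/256,np.linalg.norm(S[0]-S[1])*1e3),'ang mouth %.1f bottom %.1f r %.1f'%(np.degrees(np.arctan2(q[1],q[0])),np.degrees(np.arctan2(f[1],f[0])),np.linalg.norm(q)*1e3),k[d[2],0])
E
python3 - <<'E'
from h import *
c=cams.get_calibration('wrist');im=cv2.imread('pics/w7.png')
notch(im,c,.022,(253.,204.));notch(im,c,.022,(253.,204.),(20,60,120))
cv2.imwrite('pics/w7c.png',cv2.resize(im[150:250,170:340],None,fx=4,fy=4))
E
```

```text
defect 7.8px width 11.5mm ang mouth -91.4 bottom -77.9 r 21.3 [275 201]
defect 1.4px width 5.3mm ang mouth -67.3 bottom -65.4 r 22.1 [281 194]
defect 1.3px width 5.0mm ang mouth -54.4 bottom -57.3 r 22.8 [280 190]
defect 8.0px width 15.2mm ang mouth -86.4 bottom -95.2 r 20.1 [273 207]
defect 2.2px width 4.7mm ang mouth 161.1 bottom 155.1 r 22.9 [239 228]
defect 2.0px width 6.8mm ang mouth 90.9 bottom 85.5 r 22.2 [224 200]
```

View pics/w7c.png

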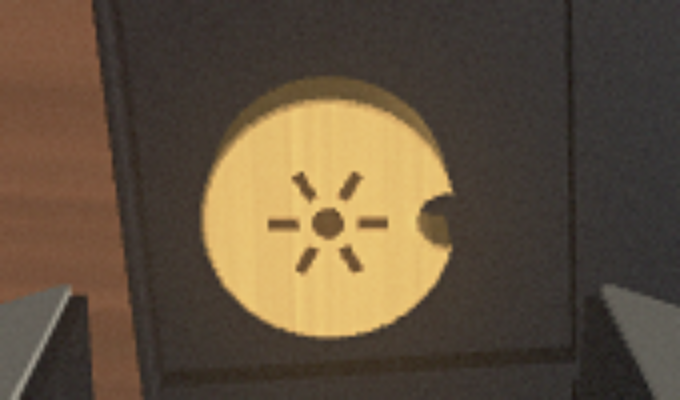

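The crop shows the notch (437,221) level with the hub (327,222), so the fingers lie on its axis. I descend and grip.

Call:
{"method": "step_arm", "body": {"steps": [[0.3,-0.3,-14,0,0,0],[0.3,-0.3,-14,0,0,0],[0,0,-14,0,0,0],[0,0,-11,0,0,0],[0,0,-5.6,0,0,0],[0,0,0,0,0,0],[0,0,0,0,0,0]]}}

```text
clock: 11.67
position: [0.4791, -0.1825, 0.0152]
ee_rot: [-3.14, -0.102, 0.001]
force: [-0.1, -0.7, -0.3]
width: 0.749
gripper_force: 0.0
```

Call:
{"method": "step_arm", "body": {"steps": [[0,0,0,0,0,0],[0,0,0,0,0,0],[0,0,0,0,0,0],[0,0,0,0,0,0],[0,0,0,0,0,0],[0,0,0,0,0,0],[0,0,0,0,0,0],[0,0,0,0,0,0]], "gripper": 0.2}}

```text
clock: 12.33
position: [0.4792, -0.1823, 0.0155]
ee_rot: [-3.139, -0.101, -0.001]
force: [-1.1, 2.4, 6.5]
width: 0.486
gripper_force: 40.0
```

Call:
{"method": "step_arm", "body": {"steps": [[0,0,12,0,0,0],[0,0,24,0,0,0],[0,0,24,0,0,0],[11.8,12.3,0,0,0,0.1104],[11.8,12.3,0,0,0,0.1104],[11.8,12.3,0,0,0,0.1104],[11.8,12.3,0,0,0,0.1104],[11.8,12.3,0,0,0,0.1104],[11.8,12.3,0,0,0,0.1104],[11.8,12.3,0,0,0,0.1104],[11.8,12.3,0,0,0,0.1104],[11.8,12.3,0,0,0,0.1104],[11.8,12.3,0,0,0,0.1104],[11.8,12.3,0,0,0,0.1104],[11.8,12.3,0,0,0,0.1104],[0,0,-18,0,0,0],[0,0,-15,0,0,0],[0,0,-6,0,0,0],[0,0,0,0,0,0],[0,0,0,0,0,0]]}}

```text
clock: 14.0
position: [0.6203, -0.0358, 0.0366]
ee_rot: [2.414, 2.01, -0.001]
force: [0.7, -0.1, -2.6]
width: 0.481
gripper_force: 40.0
```

```bash
cat >> h.py <<'E'
def pins(im,c,n,dia,psi=79.6):
    a=np.radians(psi);y=np.array([np.cos(a),np.sin(a)]);x=np.array([y[1],-y[0]]); r=dia/2+4.2
    h=cv2.cvtColor(im,cv2.COLOR_BGR2HSV); m=cv2.inRange(h,(0,0,60),(179,60,212)); 
    for sy in(1,):
      for sx in(-1,1):
        q=np.array(n)+r*(sx*x+sy*y)/2**.5; u,v=proj(c,np.append(q,17)/1000)
        u0,v0=int(u)-11,int(v)-11; w=m[v0:v0+23,u0:u0+23]; N,L,S,C=cv2.connectedComponentsWithStats(w)
        for i in range(1,N):
            if 20<S[i,4]<200 and max(S[i,2:4])<17:
                p=C[i]+[u0,v0]; g=onplane(c,*p,.017)[:2]*1000-q
                print('pin',sx,'pred',np.round([u,v],1),'found',p.round(1),'area',S[i,4],'nest off mm',g.round(1))
def check(n,dia,f):
    s,R=tcp();im,c=shot('wrist',f);held(im,c,s,R);pins(im,c,n,dia)
E
python3 - <<'E'
from h import *
c=cams.get_calibration('wrist')
check((620.7,-35.4),46,'w8.png')
im=cv2.imread('pics/w8.png');cv2.imwrite('pics/w8c.png',cv2.resize(im[150:290,160:350],None,fx=4,fy=4))
E
```

```text
t 14.00 tcp [620.3 -35.8  36.6] psi 79.5 tilt [-0.001 -0.001] w 0.481 gf 40.0 F [ 0.7 -0.1 -2.6] j [-0.37  0.68  0.53  1.8  -0.46  0.79  0.21]
hub? px 253.0 244.2 a 54 [620.6 -36.4] tool [-0.6  0.4]
hub? px 240.0 244.0 a 12 [613.7 -35. ] tool [-0.5 -6.6]
hub? px 245.5 232.5 a 18 [617.9 -29. ] tool [ 6.3 -3.6]
pin -1 pred [221.  192.4] found [224.4 195. ] area 137 nest off mm [ 1.7 -2. ]
```

View pics/w8c.png

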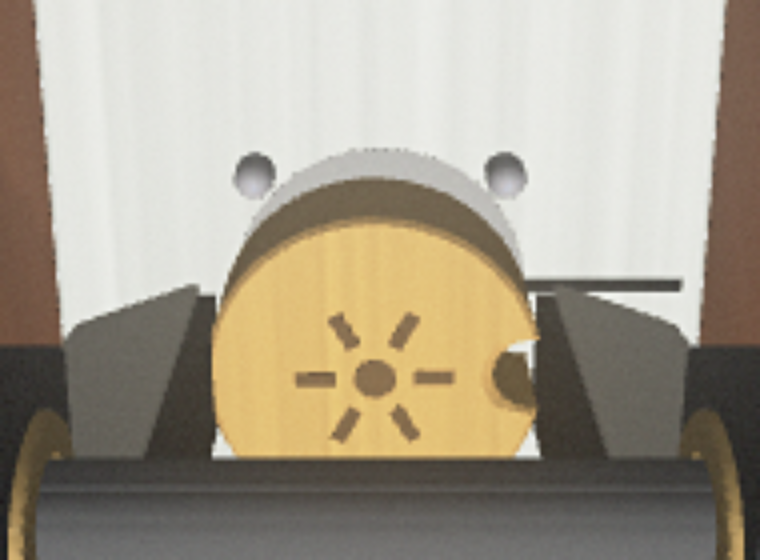

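The crop shows the pins at (255,175) and (505,175), midpoint column 380, against the hub at column 374. The die must go about 1 mm toward +x before seating.

Call:
{"method": "step_arm", "body": {"steps": [[1.1,-0.4,0,0,0,0],[0,0,-4,0,0,0],[0,0,-4,0,0,0],[0,0,-3,0,0,0],[0,0,-2.4,0,0,0],[0,0,0,0,0,0],[0,0,0,0,0,0]]}}

```text
clock: 14.63
position: [0.6215, -0.0355, 0.0236]
ee_rot: [-2.414, -2.01, -0.001]
force: [-3.5, 0.8, 9.1]
width: 0.481
gripper_force: 40.0
```

Call:
{"method": "step_arm", "body": {"steps": [[0,0,0,0,0,0],[0,0,0,0,0,0],[0,0,0,0,0,0],[0,0,0,0,0,0],[0,0,15,0,0,0],[0,0,25,0,0,0],[0,0,25,0,0,0],[0,0,15,0,0,0],[0,0,0,0,0,0],[0,0,0,0,0,0]], "gripper": 0.7}}

```text
clock: 15.47
position: [0.6222, -0.0355, 0.1035]
ee_rot: [2.413, 2.01, 0.002]
force: [0.5, 0.1, -1.5]
width: 0.703
gripper_force: 0.0
```

Run:
```python
from h import *
im,c=look(.030,'w9.png')
m=cv2.inRange(cv2.cvtColor(im,cv2.COLOR_BGR2HSV),(5,80,20),(30,255,150))
```

```text
t 15.47 tcp [622.2 -35.5 103.5] psi 79.6 tilt [0.002 0.   ] w 0.703 gf 0.0 F [ 0.5  0.1 -1.5] j [-0.41  0.6   0.58  1.75 -0.41  0.91  0.16]
[621.1 -37.6  43.2  -9.6  17. ] px [254. 198.] in tool [-2.3 -0.7]
```

Call:
{"method": "step_arm", "body": {"steps": [[-18.3,-13.4,-2,0,0,0.11],[-18.3,-13.4,-2,0,0,0.11],[-18.3,-13.4,-2,0,0,0.11],[-18.3,-13.4,-2,0,0,0.11],[-18.3,-13.4,-2,0,0,0.11],[-18.3,-13.4,-2,0,0,0.11],[-18.3,-13.4,-2,0,0,0.11],[-18.3,-13.4,-2,0,0,0.11],[-18.3,-13.4,-2,0,0,0.11],[-18.3,-13.4,-2,0,0,0.11],[-18.3,-13.4,-2,0,0,0.11],[-18.3,-13.4,-2,0,0,0.11],[0,0,0,0,0,0],[0,0,0,0,0,0],[0,0,0,0,0,0]], "gripper": 0.8}}

```text
clock: 16.77
position: [0.4022, -0.196, 0.0784]
ee_rot: [-0.677, -3.067, -0.001]
force: [-0.3, -0.4, 0.3]
width: 0.798
gripper_force: 0.0
```

Run:
```python
from h import *
im,c=look(.022,'w10.png')
s=observe();u,v=proj(c,np.append(s['position'][:2],.022));print(u,v)
R=Ro.from_rotvec(s['ee_rot']).as_matrix();s['position'][2]=.014;held(im,c,s,R)
notch(im,c,.022,(float(u),float(v)));notch(im,c,.022,(float(u),float(v)),(20,60,120))
```

```text
t 16.77 tcp [ 402.2 -196.    78.4] psi 155.1 tilt [-0.     0.001] w 0.798 gf 0.0 F [-0.3 -0.4  0.3] j [ 0.15  0.36  0.23  2.17 -0.14  0.62  1.61]
[ 402.8 -195.2   52.6   65.1   14. ] px [257. 202.] in tool [-0.2  1. ]
[ 295.9 -252.8   35.2 -166.6   22. ] px [110.  99.] in tool [ 72.5 -96.3]
[ 240.4 -309.8   31.1   52.2   38. ] px [ 4. 61.] in tool [  98.9 -171.4]
255.5312109437822 203.6658581856733
hub? px 218.2 192.8 a 12 [ 383.6 -216.9] tool [  8.4 -27.2]
hub? px 190.8 247.7 a 48 [ 414.5 -255.9] tool [-36.  -49.7]
hub? px 119.0 276.9 a 372 [ 413.3 -319.7] tool [ -61.7 -108.1]
defect 8.6px width 10.9mm ang mouth 66.2 bottom 71.1 r 26.4 [283 201]
defect 1.7px width 12.6mm ang mouth -139.0 bottom -148.3 r 27.4 [224 184]
defect 1.4px width 5.6mm ang mouth -34.6 bottom -32.4 r 26.5 [251 235]
defect 8.6px width 11.7mm ang mouth 65.4 bottom 69.0 r 25.7 [282 202]
defect 1.2px width 5.9mm ang mouth 172.7 bottom 178.0 r 27.4 [241 171]
defect 1.2px width 3.6mm ang mouth 140.4 bottom 137.5 r 27.5 [267 170]
```

The 54 sits between the fingers with its notch at 65.5°, on the finger axis.

Call:
{"method": "step_arm", "body": {"steps": [[0.2,0.3,-15,0,0,0],[0.2,0.3,-15,0,0,0],[0,0,-15,0,0,0],[0,0,-12,0,0,0],[0,0,-6.4,0,0,0],[0,0,0,0,0,0],[0,0,0,0,0,0]]}}

```text
clock: 17.4
position: [0.4028, -0.1953, 0.0153]
ee_rot: [-0.673, -3.068, -0.0]
force: [1.6, 0.3, -0.8]
width: 0.799
gripper_force: 0.0
```

Call:
{"method": "step_arm", "body": {"steps": [[0,0,0,0,0,0],[0,0,0,0,0,0],[0,0,0,0,0,0],[0,0,0,0,0,0],[0,0,0,0,0,0],[0,0,0,0,0,0],[0,0,0,0,0,0],[0,0,0,0,0,0]], "gripper": 0.25}}

```text
clock: 18.07
position: [0.4029, -0.1957, 0.0159]
ee_rot: [0.674, 3.067, 0.0]
force: [-0.0, 0.5, 6.3]
width: 0.572
gripper_force: 40.0
```

Call:
{"method": "step_arm", "body": {"steps": [[0,0,12,0,0,0],[0,0,24,0,0,0],[0,0,24,0,0,0],[19.4,19.6,0,0,0,-0.1098],[19.4,19.6,0,0,0,-0.1098],[19.4,19.6,0,0,0,-0.1098],[19.4,19.6,0,0,0,-0.1098],[19.4,19.6,0,0,0,-0.1098],[19.4,19.6,0,0,0,-0.1098],[19.4,19.6,0,0,0,-0.1098],[19.4,19.6,0,0,0,-0.1098],[19.4,19.6,0,0,0,-0.1098],[19.4,19.6,0,0,0,-0.1098],[19.4,19.6,0,0,0,-0.1098],[19.4,19.6,0,0,0,-0.1098],[0,0,-18,0,0,0],[0,0,-15,0,0,0],[0,0,-6,0,0,0],[0,0,0,0,0,0],[0,0,0,0,0,0]]}}

```text
clock: 19.73
position: [0.6348, 0.0389, 0.0364]
ee_rot: [-2.412, -2.012, 0.001]
force: [0.7, 0.5, -3.0]
width: 0.572
gripper_force: 40.0
```

Run:
```python
from h import *
check((634.9,39.0),54,'w11.png')
im=cv2.imread('pics/w11.png');cv2.imwrite('pics/w11c.png',cv2.resize(im[150:290,160:350],None,fx=4,fy=4))
```

```text
t 19.73 tcp [634.8  38.9  36.4] psi 79.7 tilt [-0.001 -0.   ] w 0.572 gf 40.0 F [ 0.7  0.5 -3. ] j [-0.5   0.71  0.55  1.76 -0.48  0.81  0.1 ]
hub? px 253.2 241.3 a 107 [635.5  39.7] tool [1.  0.6]
hub? px 243.6 256.1 a 30 [628.8  31.9] tool [-7.9 -4.7]
hub? px 262.6 256.4 a 34 [638.9  29.9] tool [-8.1  5.7]
pin -1 pred [215.7 188.2] found [218.1 190.3] area 128 nest off mm [ 1.2 -1.5]
```

View pics/w11c.png

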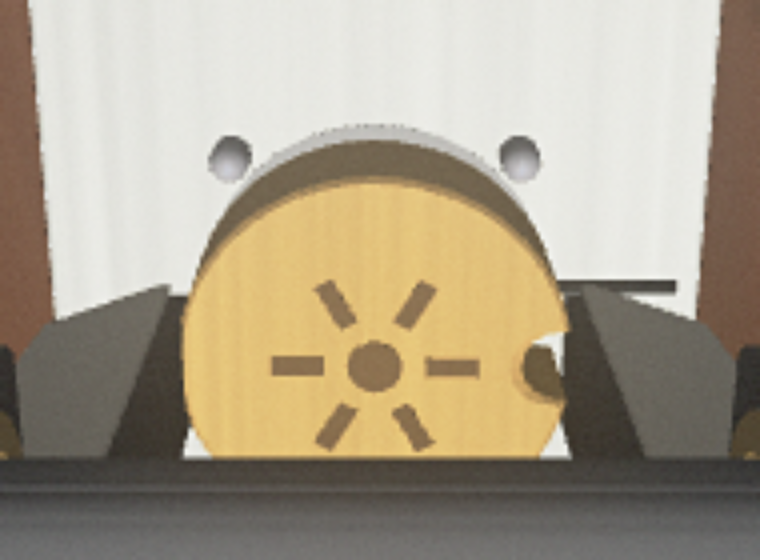

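The crop shows the pins at (230,157) and (520,157), midpoint 375, against the hub at 374: centred sideways. The die sits about 1.3 mm too far along +y, so I correct that and seat it.

Call:
{"method": "step_arm", "body": {"steps": [[-0.2,-1.3,0,0,0,0],[0,0,-4,0,0,0],[0,0,-4,0,0,0],[0,0,-3,0,0,0],[0,0,-1.8,0,0,0],[0,0,0,0,0,0],[0,0,0,0,0,0]]}}

```text
clock: 20.37
position: [0.6349, 0.0382, 0.024]
ee_rot: [-2.411, -2.013, -0.0]
force: [-3.1, 0.5, 5.3]
width: 0.571
gripper_force: 40.0
```

Call:
{"method": "step_arm", "body": {"steps": [[0,0,0,0,0,0],[0,0,0,0,0,0],[0,0,0,0,0,0],[0,0,0,0,0,0],[0,0,15,0,0,0],[0,0,25,0,0,0],[0,0,25,0,0,0],[0,0,15,0,0,0],[0,0,0,0,0,0],[0,0,0,0,0,0]], "gripper": 0.75}}

```text
clock: 21.2
position: [0.6357, 0.0382, 0.1044]
ee_rot: [2.411, 2.013, 0.003]
force: [-0.0, 0.2, -1.3]
width: 0.754
gripper_force: 0.0
```

Run:
```python
from h import *
im,c=look(.030,'w12.png')
```

```text
t 21.20 tcp [635.7  38.2 104.4] psi 79.7 tilt [0.002 0.   ] w 0.754 gf 0.0 F [-0.   0.2 -1.3] j [-0.53  0.63  0.6   1.71 -0.43  0.93  0.06]
[634.6  37.5  51.2 -10.6  17. ] px [253. 195.] in tool [-0.9 -1. ]
[649.5 120.6  58.8  -8.2  21. ] px [251.  82.] in tool [83.6 -1.1]
```

Call:
{"method": "step_arm", "body": {"steps": [[-13.84,-19.86,-1.8,0,0,0.1149],[-13.84,-19.86,-1.8,0,0,0.1149],[-13.84,-19.86,-1.8,0,0,0.1149],[-13.84,-19.86,-1.8,0,0,0.1149],[-13.84,-19.86,-1.8,0,0,0.1149],[-13.84,-19.86,-1.8,0,0,0.1149],[-13.84,-19.86,-1.8,0,0,0.1149],[-13.84,-19.86,-1.8,0,0,0.1149],[-13.84,-19.86,-1.8,0,0,0.1149],[-13.84,-19.86,-1.8,0,0,0.1149],[-13.84,-19.86,-1.8,0,0,0.1149],[-13.84,-19.86,-1.8,0,0,0.1149],[-13.84,-19.86,-1.8,0,0,0.1149],[-13.84,-19.86,-1.8,0,0,0.1149],[-13.84,-19.86,-1.8,0,0,0.1149],[-13.84,-19.86,-1.8,0,0,0.1149],[0,0,0,0,0,0],[0,0,0,0,0,0],[0,0,0,0,0,0]], "gripper": 0.65}}

```text
clock: 22.83
position: [0.4134, -0.2789, 0.0741]
ee_rot: [0.136, -3.138, -0.002]
force: [0.1, 0.6, -0.1]
width: 0.65
gripper_force: 0.0
```

```bash
cat >> h.py <<'E'
def hub(im,c,s,R,z,u,v):
    dk=cv2.inRange(cv2.cvtColor(im,cv2.COLOR_BGR2HSV),(5,80,20),(30,255,150)); u0,v0=int(u)-12,int(v)-12
    N,L,S,C=cv2.connectedComponentsWithStats(dk[v0:v0+25,u0:u0+25])
    for i in range(1,N):
        p=C[i]+[u0,v0];q=onplane(c,*p,z)[:2]*1000
        print(' dark',p.round(1),S[i,4],q.round(1),'tool',(R[:2,:2].T@(q-s['position'][:2]*1000)).round(1))
E
python3 - <<'E'
from h import *
im,c=look(.022,'w13.png',200)
s=observe();R=Ro.from_rotvec(s['ee_rot']).as_matrix();u,v=proj(c,np.append(s['position'][:2],.022));print(u,v)
hub(im,c,s,R,.022,u,v)
notch(im,c,.022,(float(u),float(v)));notch(im,c,.022,(float(u),float(v)),(20,60,120))
E
```

```text
t 22.83 tcp [ 413.4 -278.9   74.1] psi -175.0 tilt [-0.001  0.001] w 0.650 gf 0.0 F [ 0.1  0.6 -0.1] j [ 0.41  0.43  0.1   2.05 -0.07  0.67  2.21]
[ 503.1 -111.6   30.4  149.8  139. ] px [450. 324.] in tool [-103.7  158.9]
[ 441.  -410.9   34.7  -24.6   58. ] px [ 73. 224.] in tool [ -16.  -133.9]
[ 414.5 -278.6   36.8  116.2   30. ] px [257. 206.] in tool [-1.1  0.2]
[ 295.5 -255.1   35.6 -165.9   24. ] px [311.  28.] in tool [115.4  33.8]
255.66318958810425 206.72816514852124
defect 9.8px width 9.9mm ang mouth 139.6 bottom 142.8 r 21.2 [269 193]
defect 5.1px width 7.1mm ang mouth 78.4 bottom 66.8 r 21.2 [278 218]
defect 3.7px width 13.4mm ang mouth 106.8 bottom 89.3 r 19.3 [280 209]
defect 9.5px width 5.8mm ang mouth 133.4 bottom 126.8 r 18.0 [269 199]
defect 6.0px width 14.1mm ang mouth -160.7 bottom -133.4 r 19.2 [238 188]
defect 1.4px width 3.1mm ang mouth -138.6 bottom -143.1 r 21.7 [240 183]
```

```bash
cat >> h.py <<'E'
def rosette(im,c,z,u,v,w=24):
    h=cv2.cvtColor(im,cv2.COLOR_BGR2HSV); u0,v0=int(u)-w,int(v)-w; V=h[v0:v0+2*w+1,u0:u0+2*w+1,2]
    br=cv2.morphologyEx(V,cv2.MORPH_CLOSE,cv2.getStructuringElement(2,(11,11))); m=((br.astype(int)-V)>35).astype(np.uint8)
    N,L,S,C=cv2.connectedComponentsWithStats(m); P=[(S[i,4],onplane(c,*(C[i]+[u0,v0]),z)[:2]*1000,C[i]+[u0,v0]) for i in range(1,N) if S[i,4]>5]
    h0=min(P,key=lambda p:np.hypot(*(p[2]-[u,v])))
    print('hub',h0[1].round(1),h0[2].round(1))
    for a,p,px in P:
        d=p-h0[1]; print('  a',a,'r %.1f ang %.1f'%(np.hypot(*d),np.degrees(np.arctan2(d[1],d[0]))),px.round(1))
E
python3 - <<'E'
from h import *
c=cams.get_calibration('wrist');im=cv2.imread('pics/w13.png');rosette(im,c,.022,256,205)
t,_=shot('top','top1.png');ct=cams.get_calibration('top')
for d in dies(t,ct,.026): print(np.round(d[:5],1),d[5].round())
E
```

```text
hub [ 414.5 -278.8] [255.1 207.4]
  a 38 r 23.2 ang -135.1 [234.1 183.8]
  a 30 r 19.7 ang 179.3 [257.9 181.4]
  a 61 r 15.3 ang 130.7 [272.5 195.7]
  a 7 r 5.4 ang -116.6 [248.7 203.7]
  a 7 r 5.5 ang 125.9 [261.7 203.7]
  a 17 r 0.0 ang 0.0 [255.1 207.4]
  a 6 r 5.6 ang -56.7 [248.3 210.8]
  a 7 r 5.4 ang 66.9 [261.7 210.7]
  a 18 r 19.1 ang 71.7 [279.1 217.1]
  a 7 r 19.4 ang -52.6 [232.7 220.7]
  a 15 r 18.9 ang 35.8 [268.2 228.1]
  a 11 r 19.1 ang -25.4 [242.  228.3]
[617.7 -39.9  42.8 -11.4   6. ] [261. 157.]
[631.   36.1  50.4 -19.3   5. ] [236. 152.]
[646.4 119.3  58.  -12.8   5. ] [208. 147.]
```

The rosette arms put the 38's notch at 125°, and the three seated dies are still in their nests. I grip the 38.

Call:
{"method": "step_arm", "body": {"steps": [[0.4,0,-14,0,0,0],[0.4,0,-14,0,0,0],[0,0,-14,0,0,0],[0,0,-11,0,0,0],[0,0,-5.9,0,0,0],[0,0,0,0,0,0],[0,0,0,0,0,0]]}}

```text
clock: 23.52
position: [0.4147, -0.279, 0.0159]
ee_rot: [0.14, -3.138, -0.001]
force: [-0.5, -0.1, -0.8]
width: 0.65
gripper_force: 0.0
```

Call:
{"method": "step_arm", "body": {"steps": [[0,0,0,0,0,0],[0,0,0,0,0,0],[0,0,0,0,0,0],[0,0,0,0,0,0],[0,0,0,0,0,0],[0,0,0,0,0,0],[0,0,0,0,0,0],[0,0,12,0,0,0],[0,0,24,0,0,0],[0,0,24,0,0,0]], "gripper": 0.1}}

```text
clock: 24.35
position: [0.4133, -0.2792, 0.0759]
ee_rot: [0.138, -3.136, -0.002]
force: [1.1, -0.5, -1.4]
width: 0.395
gripper_force: 40.0
```

Call:
{"method": "step_arm", "body": {"steps": [[9.77,8.8,0,0,0,-0.1184],[9.77,8.8,0,0,0,-0.1184],[9.77,8.8,0,0,0,-0.1184],[9.77,8.8,0,0,0,-0.1184],[9.77,8.8,0,0,0,-0.1184],[9.77,8.8,0,0,0,-0.1184],[9.77,8.8,0,0,0,-0.1184],[9.77,8.8,0,0,0,-0.1184],[9.77,8.8,0,0,0,-0.1184],[9.77,8.8,0,0,0,-0.1184],[9.77,8.8,0,0,0,-0.1184],[9.77,8.8,0,0,0,-0.1184],[9.77,8.8,0,0,0,-0.1184],[9.77,8.8,0,0,0,-0.1184],[9.77,8.8,0,0,0,-0.1184],[9.77,8.8,0,0,0,-0.1184],[9.77,8.8,0,0,0,-0.1184],[9.77,8.8,0,0,0,-0.1184],[9.77,8.8,0,0,0,-0.1184],[9.77,8.8,0,0,0,-0.1184]]}}

```text
clock: 26.02
position: [0.61, -0.1029, 0.0756]
ee_rot: [-2.858, -1.304, 0.001]
force: [0.3, 0.6, -1.5]
width: 0.395
gripper_force: 40.0
```

Call:
{"method": "step_arm", "body": {"steps": [[0,0,-18,0,0,0],[0,0,-15,0,0,0],[0,0,-6,0,0,0],[0,0,0,0,0,0],[0,0,0,0,0,0],[0,0,0,0,0,0]]}}

```text
clock: 26.52
position: [0.6101, -0.1041, 0.0377]
ee_rot: [2.854, 1.311, 0.001]
force: [-0.1, 0.8, -0.7]
width: 0.393
gripper_force: 40.0
```

Run:
```python
from h import *
check((609.6,-102.9),38,'w14.png')
im=cv2.imread('pics/w14.png');cv2.imwrite('pics/w14c.png',cv2.resize(im[150:290,160:350],None,fx=4,fy=4))
c=cams.get_calibration('wrist');s=observe();rosette(im,c,s['position'][2]+.007,253,244,20)
```

```text
t 26.52 tcp [ 610.1 -104.1   37.7] psi 49.3 tilt [ 0.001 -0.   ] w 0.393 gf 40.0 F [-0.1  0.8 -0.7] j [-0.38  0.73  0.71  1.81 -0.63  0.84 -0.06]
hub? px 253.4 242.5 a 24 [ 611.5 -104.1] tool [0.9 1. ]
hub? px 279.0 229.7 a 118 [ 626.6 -107.2] tool [ 8.4 14.5]
hub? px 283.5 261.4 a 28 [ 616.5 -123.4] tool [-10.5  17.4]
pin -1 pred [213.5 212.8] found [214.6 212.9] area 104 nest off mm [ 0.5 -0.5]
hub [ 610.9 -104.5] [253.2 242.9]
  a 16 r 13.5 ang -0.2 [272.6 228. ]
  a 18 r 5.6 ang 50.4 [253.  233.5]
  a 19 r 5.6 ang 110.0 [244.  238.3]
  a 22 r 5.6 ang -10.2 [262.2 238.1]
  a 42 r 0.0 ang 0.0 [253.2 242.9]
  a 18 r 5.3 ang 168.4 [244.6 247.3]
  a 21 r 5.5 ang -68.4 [262.1 247.2]
  a 20 r 5.5 ang -131.4 [253.  252.2]
  a 41 r 12.8 ang -131.1 [253. 264.]
```

View pics/w14c.png

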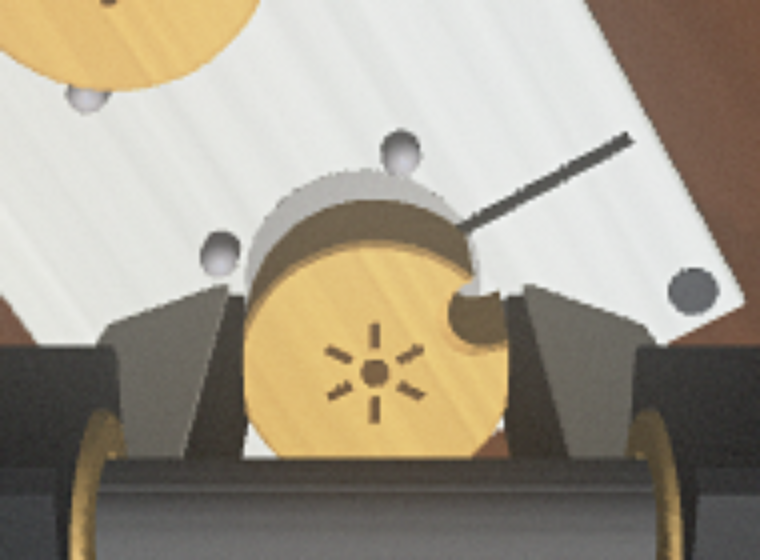

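The crop shows pins at (400,152) and (220,253), the notch on the engraved line's side, and the rosette at -10.2°, which equals the jig's x axis.

Run:
```python
from h import *
s,R=tcp();c=cams.get_calibration('wrist')
a=np.radians(79.6);y=np.array([np.cos(a),np.sin(a)]);x=np.array([y[1],-y[0]]);r=23.2
for p,sx in(((260,188),1),((215,213.2),-1)):
    print('nest from pin',(onplane(c,*p,.0175)[:2]*1000-r*(sx*x+y)/2**.5).round(1))
print('hub',(onplane(c,253.4,242.8,s['position'][2]+.0075)[:2]*1000).round(1))
```

```text
t 26.57 tcp [ 610.3 -104.1   37.9] psi 49.4 tilt [ 0.001 -0.   ] w 0.393 gf 40.0 F [-0.6  0.6 -1.5] j [-0.38  0.73  0.71  1.81 -0.63  0.84 -0.06]
nest from pin [ 609.6 -103.4]
nest from pin [ 610.3 -103.6]
hub [ 611.2 -104.4]
```

Call:
{"method": "step_arm", "body": {"steps": [[-1.2,1.0,-2,0,0,0],[0,0,-4,0,0,0],[0,0,-4,0,0,0],[0,0,-3,0,0,0],[0,0,-1.2,0,0,0],[0,0,0,0,0,0],[0,0,0,0,0,0]]}}

```text
clock: 27.15
position: [0.6086, -0.1024, 0.0243]
ee_rot: [-2.853, -1.311, -0.002]
force: [-8.2, 3.1, 20.6]
width: 0.397
gripper_force: 40.0
```

Call:
{"method": "step_arm", "body": {"steps": [[0,0,0,0,0,0],[0,0,0,0,0,0],[0,0,0,0,0,0],[0,0,0,0,0,0],[0,0,15,0,0,0],[0,0,25,0,0,0],[0,0,25,0,0,0],[0,0,15,0,0,0],[0,0,0,0,0,0],[0,0,0,0,0,0]], "gripper": 0.6}}

```text
clock: 27.98
position: [0.6091, -0.1026, 0.1032]
ee_rot: [2.854, 1.312, 0.002]
force: [0.8, 0.4, -0.7]
width: 0.599
gripper_force: 0.0
```

Run:
```python
from h import *
im,c=look(.030,'w15.png')
t,_=shot('top','top2.png');ct=cams.get_calibration('top')
for d in dies(t,ct,.030): print(np.round(d[:5],1),d[5].round())
```

```text
t 27.98 tcp [ 609.1 -102.6  103.2] psi 49.4 tilt [ 0.001 -0.   ] w 0.599 gf 0.0 F [ 0.8  0.4 -0.7] j [-0.42  0.65  0.78  1.77 -0.55  0.95 -0.12]
[ 608.3 -104.2   35.2  -13.    17. ] px [254. 197.] in tool [-1.7  0.4]
[621.2 -38.4  42.3 122.8 193. ] px [200. 120.] in tool [ 56.6 -32.6]
[640.9  23.6  32.   43.6 202. ] px [167.  28.] in tool [116.5 -58. ]
[644.7 119.4  58.3 -24.5   6. ] [208. 147.]
```

Call:
{"method": "step_arm", "body": {"steps": [[1.9,7.3,19.7,0,0,0.0527],[1.9,7.3,19.7,0,0,0.0527],[1.9,7.3,19.7,0,0,0.0527],[1.9,7.3,19.7,0,0,0.0527],[1.9,7.3,19.7,0,0,0.0527],[1.9,7.3,19.7,0,0,0.0527],[1.9,7.3,19.7,0,0,0.0527],[1.9,7.3,19.7,0,0,0.0527],[1.9,7.3,19.7,0,0,0.0527],[1.9,7.3,19.7,0,0,0.0527],[0,0,0,0,0,0],[0,0,0,0,0,0],[0,0,0,0,0,0]], "gripper": 0.6}}

```text
clock: 29.17
position: [0.627, -0.0297, 0.2981]
ee_rot: [-2.414, -2.008, 0.003]
force: [0.1, -0.4, 0.1]
width: 0.596
gripper_force: 0.0
```

Run:
```python
from h import *
im,c=look(.030,'w16.png',100)
```

```text
t 29.17 tcp [627.  -29.7 298.1] psi 79.5 tilt [-0.002 -0.   ] w 0.596 gf 0.0 F [ 0.1 -0.4  0.1] j [-0.53  0.46  0.76  1.5  -0.32  1.32  0.08]
[ 609.5 -105.7   34.5   -4.    56. ] px [252. 203.] in tool [-77.9  -3.4]
[622.3 -39.1  42.7  -8.6   9. ] px [252. 157.] in tool [-10.2  -2.9]
[635.7  36.   51.   -9.4  10. ] px [252. 101.] in tool [66.2 -3.4]
[650.5 119.7  58.5  -9.1  12. ] px [250.  29.] in tool [151.2  -4.1]
```

Call:
{"method": "step_arm", "body": {"steps": [[-19,16,-10,0,0,-0.0167],[-19,16,-10,0,0,-0.0167],[-19,16,-10,0,0,-0.0167],[-19,16,-10,0,0,-0.0167],[-19,16,-10,0,0,-0.0167],[-19,16,-10,0,0,-0.0167],[-19,16,-10,0,0,-0.0167],[-19,16,-10,0,0,-0.0167],[-19,16,-10,0,0,-0.0167],[-19,16,-10,0,0,-0.0167],[0,0,0,0,0,0],[0,0,0,0,0,0],[0,0,0,0,0,0]]}}

```text
clock: 30.3
position: [0.4378, 0.1298, 0.1996]
ee_rot: [2.573, 1.801, -0.001]
force: [0.5, 0.1, -0.6]
width: 0.602
gripper_force: 0.0
```

Run:
```python
from h import *
s,R=tcp();im,c=shot('wrist','w17.png')
for z in (.060,.026,.005):
  u,v=proj(c,[.460,.206,z]);print(z,u,v)
h=cv2.cvtColor(im,cv2.COLOR_BGR2HSV);print(h[::24,180:330:15].reshape(-1,3)[:0])
m=cv2.inRange(h,(8,40,165),(24,170,255));m=cv2.morphologyEx(m,cv2.MORPH_CLOSE,np.ones((15,15)));m[235:]=0;rects(im,c,m,.005,2000)
```

```text
t 30.30 tcp [437.8 129.8 199.6] psi 70.0 tilt [-0.    -0.001] w 0.602 gf 0.0 F [ 0.5  0.1 -0.6] j [-1.05  0.22  0.78  2.05 -0.19  0.95 -0.52]
0.06 246.42248986654886 90.03580782645808
0.026 247.10454785496336 90.27076526096769
0.005 247.45989910998875 90.3931777546981
[]
rect c [646.2   7.2] size [108.3  58.2] ang 86.2 px [446. 197.]
rect c [662.5 116.1] size [66.4 69.5] ang 58.0 px [446. 104.]
rect c [462.9 205.3] size [138.6  99.2] ang 70.0 px [250.  84.]
```

View pics/w17.png

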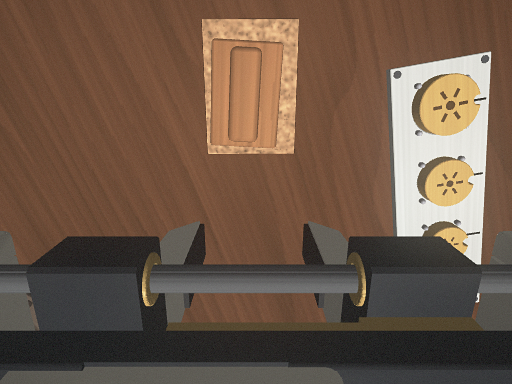

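The picture shows the pad centred near (250,84). The block's rib runs from about (247,47) to (243,142), nearly parallel to the pad.

Run:
```python
from h import *
s,R=tcp();c=cams.get_calibration('wrist')
P={k:onplane(c,*k,.065)[:2]*1000 for k in((232,47),(262,47),(228,142),(258,142))}
v=list(P.values());A=(v[0]+v[1])/2;B=(v[2]+v[3])/2;d=A-B
print('rib c',((A+B)/2).round(1),'len',np.hypot(*d).round(1),'w',np.linalg.norm(v[1]-v[0]).round(1),'ang',np.degrees(np.arctan2(d[1],d[0])).round(1))
# stock corners at .031
Q=[onplane(c,*k,.031)[:2]*1000 for k in((212,39),(284,43),(211,147),(276,148))]
print('stock c',np.mean(Q,0).round(1),np.linalg.norm(Q[0]-Q[2]).round(1),np.linalg.norm(Q[0]-Q[1]).round(1))
im=cv2.imread('pics/w17.png');g=cv2.cvtColor(im,cv2.COLOR_BGR2GRAY)
print('row95',g[95,205:292:1].tolist())
```

```text
t 30.35 tcp [438.3 129.5 199.8] psi 69.9 tilt [ 0.001 -0.001] w 0.597 gf 0.0 F [ 0.2 -0.7  0. ] j [-1.05  0.22  0.78  2.05 -0.19  0.95 -0.52]
rib c [456.8 201.1] len 82.6 w 26.0 ang 67.0
stock c [456.5 200.5] 104.6 69.4
row95 [199, 175, 172, 173, 182, 192, 96, 121, 141, 146, 145, 141, 144, 145, 145, 140, 142, 143, 147, 150, 156, 161, 152, 153, 85, 101, 119, 121, 134, 142, 139, 142, 144, 145, 146, 138, 143, 140, 138, 143, 145, 149, 148, 150, 150, 153, 158, 158, 153, 155, 147, 135, 130, 118, 94, 144, 141, 145, 148, 147, 148, 150, 153, 151, 155, 155, 154, 142, 140, 139, 150, 152, 152, 138, 111, 172, 167, 173, 167, 161, 167, 171, 173, 155, 137, 168, 169]
```

Call:
{"method": "step_arm", "body": {"steps": [[2.93,11.95,-20,0,0,-0.0087],[2.93,11.95,-20,0,0,-0.0087],[2.93,11.95,-20,0,0,-0.0087],[2.93,11.95,-20,0,0,-0.0087],[2.93,11.95,-20,0,0,-0.0087],[2.93,11.95,-20,0,0,-0.0087],[0,0,-18,0,0,0],[0,0,-15,0,0,0],[0,0,-9.4,0,0,0],[0,0,0,0,0,0],[0,0,0,0,0,0]]}}

```text
clock: 31.27
position: [0.4558, 0.2012, 0.0374]
ee_rot: [2.62, 1.732, -0.001]
force: [-0.5, -1.3, 0.8]
width: 0.596
gripper_force: 0.0
```

Call:
{"method": "step_arm", "body": {"steps": [[0,0,0,0,0,0],[0,0,0,0,0,0],[0,0,0,0,0,0],[0,0,0,0,0,0],[0,0,0,0,0,0],[0,0,0,0,0,0],[0,0,0,0,0,0]], "gripper": 0.1, "force": 50}}

```text
clock: 31.85
position: [0.4553, 0.2023, 0.0375]
ee_rot: [-2.619, -1.735, -0.001]
force: [0.8, 0.9, 0.4]
width: 0.301
gripper_force: 50.0
```

Call:
{"method": "step_arm", "body": {"steps": [[0,0,12,0,0,0],[0,0,20,0,0,0],[0,0,24,0,0,0],[0,0,24,0,0,0],[20,-5.05,0,0,0,0.022],[20,-5.05,0,0,0,0.022],[20,-5.05,0,0,0,0.022],[20,-5.05,0,0,0,0.022],[20,-5.05,0,0,0,0.022],[20,-5.05,0,0,0,0.022],[20,-5.05,0,0,0,0.022],[20,-5.05,0,0,0,0.022],[20,-5.05,0,0,0,0.022],[20,-5.05,0,0,0,0.022],[0,0,0,0,0,0],[0,0,0,0,0,0],[0,0,0,0,0,0]]}}

```text
clock: 33.27
position: [0.654, 0.1517, 0.1165]
ee_rot: [-2.413, -2.01, 0.003]
force: [-0.2, 0.5, -2.3]
width: 0.304
gripper_force: 50.0
```

Run:
```python
from h import *
s,R=tcp();t,ct=shot('top','top3.png');shot('wrist','w18.png')
for d in dies(t,ct,.030): print(np.round(d[:5],1),d[5].round())
```

```text
t 33.27 tcp [654.  151.7 116.5] psi 79.6 tilt [-0.002 -0.   ] w 0.304 gf 50.0 F [-0.2  0.5 -2.3] j [-0.67  0.66  0.58  1.6  -0.41  1.   -0.14]
[ 603.6 -106.6   33.6  -29.6    7. ] [283. 162.]
[616.7 -39.7  42.6 -13.6   9. ] [261. 157.]
[629.9  36.   50.3 -19.3   5. ] [236. 152.]
```

Call:
{"method": "step_arm", "body": {"steps": [[0.4,0,-20,0,0,0],[0,0,-18,0,0,0],[0,0,-8,0,0,0],[0,0,-5,0,0,0],[0,0,-3,0,0,0],[0,0,-2,0,0,0],[0,0,-2,0,0,0],[0,0,0,0,0,0],[0,0,0,0,0,0]]}}

```text
clock: 34.12
position: [0.656, 0.1518, 0.0603]
ee_rot: [2.413, 2.011, 0.002]
force: [-1.8, 0.2, 3.5]
width: 0.302
gripper_force: 50.0
```

The contact force is about 6 N. Now the stroke.

Call:
{"method": "step_arm", "body": {"steps": [[-1.42,-7.87,-0.5,0,0,0],[-1.42,-7.87,-0.5,0,0,0],[-1.42,-7.87,0,0,0,0],[-1.42,-7.87,0,0,0,0],[-1.42,-7.87,0,0,0,0],[-1.42,-7.87,0,0,0,0],[-1.42,-7.87,0,0,0,0],[-1.42,-7.87,0,0,0,0],[-1.42,-7.87,0,0,0,0],[-1.42,-7.87,0,0,0,0],[-1.42,-7.87,0,0,0,0],[-1.42,-7.87,0,0,0,0]]}}

```text
clock: 35.12
position: [0.6383, 0.0563, 0.0583]
ee_rot: [2.413, 2.011, -0.0]
force: [0.2, 2.8, 4.2]
width: 0.298
gripper_force: 50.0
```

Run:
```python
from h import *
s,R=tcp();im,c=shot('wrist','w19.png');t,ct=shot('top','top4.png')
for d in dies(im,c,.030):print('w',np.round(d[:5],1),d[5].round())
for d in dies(t,ct,.030): print(np.round(d[:5],1),d[5].round())
```

```text
t 35.12 tcp [638.3  56.3  58.3] psi 79.6 tilt [-0. -0.] w 0.298 gf 50.0 F [0.2 2.8 4.2] j [-0.52  0.68  0.54  1.73 -0.45  0.85  0.04]
w [649.8 118.8  58.9 -80.5 142. ] [253. 108.]
[ 604.1 -105.9   35.2   -4.4   10. ] [283. 162.]
[616.2 -39.8  43.1 -19.    7. ] [261. 157.]
```

Call:
{"method": "step_arm", "body": {"steps": [[-1.42,-7.87,0,0,0,0],[-1.42,-7.87,0,0,0,0],[-1.42,-7.87,0,0,0,0],[-1.42,-7.87,0,0,0,0],[-1.42,-7.87,0,0,0,0],[-1.42,-7.87,0,0,0,0],[-1.42,-7.87,0,0,0,0],[-1.42,-7.87,0,0,0,0],[-1.42,-7.87,0,0,0,0],[-1.42,-7.87,0,0,0,0],[-1.42,-7.87,0,0,0,0],[-1.42,-7.87,0,0,0,0],[-1.42,-7.87,0,0,0,0],[-1.42,-7.87,0,0,0,0]]}}

```text
clock: 36.38
position: [0.6184, -0.0538, 0.0583]
ee_rot: [-2.413, -2.011, -0.0]
force: [-0.4, 3.0, 4.9]
width: 0.301
gripper_force: 50.0
```

Call:
{"method": "step_arm", "body": {"steps": [[-1.42,-7.87,0,0,0,0],[-1.42,-7.87,0,0,0,0],[-1.42,-7.87,0,0,0,0],[-1.42,-7.87,0,0,0,0],[-1.42,-7.87,0,0,0,0],[-1.42,-7.87,0,0,0,0],[-1.42,-7.87,0,0,0,0],[-1.42,-7.87,0,0,0,0],[-1.42,-7.87,0,0,0,0],[0,0,0,0,0,0],[0,0,10,0,0,0],[0,0,20,0,0,0],[0,0,25,0,0,0],[0,0,25,0,0,0],[0,0,0,0,0,0],[0,0,0,0,0,0]]}}

```text
clock: 37.72
position: [0.6061, -0.1239, 0.1393]
ee_rot: [2.412, 2.011, 0.001]
force: [-0.5, -0.1, -3.9]
width: 0.302
gripper_force: 50.0
```

Run:
```python
from h import *
s,R=tcp();im,c=shot('wrist','w20.png');t,ct=shot('top','top5.png')
for d in dies(im,c,.030):print('w',np.round(d[:5],1),d[5].round())
for d in dies(t,ct,.030): print(np.round(d[:5],1),d[5].round())
```

```text
t 37.72 tcp [ 606.1 -123.9  139.3] psi 79.6 tilt [ 0.001 -0.   ] w 0.302 gf 50.0 F [-0.5 -0.1 -3.9] j [-0.28  0.55  0.59  1.73 -0.36  0.97  0.27]
w [620.8 -37.9  43.2  -8.3  19. ] [253.  80.]
w [ 633.    29.9   40.1 -100.    37. ] [253.   3.]
[629.9  36.   50.3 -19.3   5. ] [236. 152.]
[644.8 119.2  58.3 -13.1   5. ] [208. 147.]
```

The stroke is complete at about 6.5 N, and the dies are still in place. Returning the block to its pad.

Call:
{"method": "step_arm", "body": {"steps": [[-12.13,27.37,0,0,0,-0.0169],[-12.13,27.37,0,0,0,-0.0169],[-12.13,27.37,0,0,0,-0.0169],[-12.13,27.37,0,0,0,-0.0169],[-12.13,27.37,0,0,0,-0.0169],[-12.13,27.37,0,0,0,-0.0169],[-12.13,27.37,0,0,0,-0.0169],[-12.13,27.37,0,0,0,-0.0169],[-12.13,27.37,0,0,0,-0.0169],[-12.13,27.37,0,0,0,-0.0169],[-12.13,27.37,0,0,0,-0.0169],[-12.13,27.37,0,0,0,-0.0169],[0,0,-30,0,0,0],[0,0,-30,0,0,0],[0,0,-20,0,0,0],[0,0,-12,0,0,0],[0,0,0,0,0,0],[0,0,0,0,0,0]]}}

```text
clock: 39.32
position: [0.4592, 0.2038, 0.0453]
ee_rot: [2.604, 1.756, -0.005]
force: [0.5, 0.2, -2.5]
width: 0.301
gripper_force: 50.0
```

Call:
{"method": "step_arm", "body": {"steps": [[0,0,-5,0,0,0],[0,0,-3.5,0,0,0],[0,0,0,0,0,0],[0,0,0,0,0,0]]}}

```text
clock: 39.65
position: [0.4606, 0.2047, 0.0382]
ee_rot: [-2.605, -1.757, -0.001]
force: [-0.2, 0.0, -3.1]
width: 0.301
gripper_force: 50.0
```

Call:
{"method": "step_arm", "body": {"steps": [[0,0,-0.7,0,0,0],[0,0,0,0,0,0],[0,0,0,0,0,0],[0,0,0,0,0,0],[0,0,0,0,0,0],[0,0,12,0,0,0],[0,0,25,0,0,0],[0,0,28,0,0,0],[0,0,28,0,0,0]], "gripper": 0.55}}

```text
clock: 40.4
position: [0.4599, 0.2041, 0.131]
ee_rot: [2.605, 1.756, -0.002]
force: [0.2, -0.1, 0.5]
width: 0.55
gripper_force: 0.0
```

Call:
{"method": "step_arm", "body": {"steps": [[23.64,-10.3,0,0,0,0.0253],[23.64,-10.3,0,0,0,0.0253],[23.64,-10.3,0,0,0,0.0253],[23.64,-10.3,0,0,0,0.0253],[23.64,-10.3,0,0,0,0.0253],[23.64,-10.3,0,0,0,0.0253],[23.64,-10.3,0,0,0,0.0253],[23.64,-10.3,0,0,0,0.0253],[0,0,-25,0,0,0],[0,0,-25,0,0,0],[0,0,0,0,0,0],[0,0,0,0,0,0]], "gripper": 0.82}}

```text
clock: 41.4
position: [0.6482, 0.122, 0.0791]
ee_rot: [-2.413, -2.01, 0.005]
force: [-0.3, -0.4, 0.8]
width: 0.82
gripper_force: 0.0
```

```bash
cat >> h.py <<'E'
def blk():
    t,ct=shot('top','topb.png');h=cv2.cvtColor(t,cv2.COLOR_BGR2HSV)
    m=cv2.inRange(h,(8,60,165),(22,170,255));m[:,:140]=0;m[:,215:]=0;m[:170]=0;m[240:]=0
    rects(t,ct,cv2.morphologyEx(m,cv2.MORPH_CLOSE,np.ones((9,9))),.005)
    w=cv2.inRange(h,(5,90,60),(15,255,215));w[:,:145]=0;w[:,205:]=0;w[:182]=0;w[:235]=w[:235];w[235:]=0
    rects(t,ct,cv2.morphologyEx(w,cv2.MORPH_OPEN,np.ones((5,5))),.031,100)
    return t,ct
E
python3 - <<'E'
from h import *
im,c=look(.030,'w21.png');t,ct=blk()
for d in dies(t,ct,.030): print(np.round(d[:5],1),d[5].round())
cv2.imwrite('pics/b1.png',cv2.resize(t[165:250,140:220],None,fx=7,fy=7,interpolation=cv2.INTER_CUBIC))
E
```

```text
t 41.40 tcp [648.2 122.   79.1] psi 79.6 tilt [-0.003 -0.001] w 0.820 gf 0.0 F [-0.3 -0.4  0.8] j [-0.6   0.68  0.53  1.66 -0.42  0.92 -0.09]
[636.4  36.4  50.8 -33.4 151. ] px [258. 308.] in tool [-86.3   3.9]
[649.3 119.3  59.8 -11.5  18. ] px [256. 208.] in tool [-2.5  1.5]
rect c [446.6 168.3] size [ 59.3 101.8] ang 70.0 px [190. 213.]
rect c [413.5 136.1] size [61.  28.7] ang 2.2 px [200. 225.]
rect c [510.1 148.6] size [50.6 47. ] ang 1.4 px [197. 190.]
[ 603.6 -106.6   33.6  -29.6    7. ] [283. 162.]
[616.6 -39.7  42.6 -11.4   6. ] [261. 157.]
[629.9  36.   50.3 -19.3   5. ] [236. 152.]
```

View pics/b1.png

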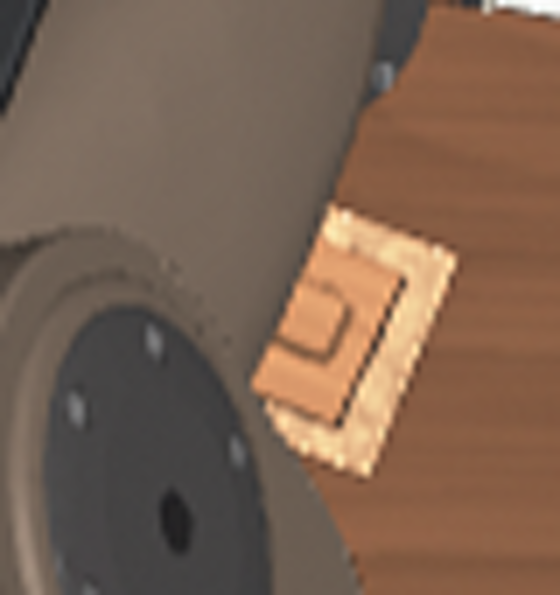

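The crop shows the block on the cork pad with even margins where the arm doesn't hide it. Now taking the 62 back to the tray.

Call:
{"method": "step_arm", "body": {"steps": [[1.5,-0.8,-14,0,0,0],[0,0,-14,0,0,0],[0,0,-14,0,0,0],[0,0,-9,0,0,0],[0,0,-5,0,0,0],[0,0,0,0,0,0],[0,0,0,0,0,0]]}}

```text
clock: 42.08
position: [0.6508, 0.1212, 0.0238]
ee_rot: [-2.414, -2.011, 0.001]
force: [0.1, -0.3, -0.0]
width: 0.817
gripper_force: 0.0
```

Call:
{"method": "step_arm", "body": {"steps": [[0,0,0,0,0,0],[0,0,0,0,0,0],[0,0,0,0,0,0],[0,0,0,0,0,0],[0,0,0,0,0,0],[0,0,0,0,0,0],[0,0,0,0,0,0],[0,0,12,0,0,0],[0,0,24,0,0,0],[0,0,24,0,0,0]], "gripper": 0.3, "force": 40}}

```text
clock: 42.92
position: [0.6503, 0.121, 0.0843]
ee_rot: [-2.414, -2.01, 0.003]
force: [0.1, 0.1, -4.4]
width: 0.658
gripper_force: 40.0
```

Call:
{"method": "step_arm", "body": {"steps": [[-12.92,-33.2,0,0,0,-0.0648],[-12.92,-33.2,0,0,0,-0.0648],[-12.92,-33.2,0,0,0,-0.0648],[-12.92,-33.2,0,0,0,-0.0648],[-12.92,-33.2,0,0,0,-0.0648],[-12.92,-33.2,0,0,0,-0.0648],[-12.92,-33.2,0,0,0,-0.0648],[-12.92,-33.2,0,0,0,-0.0648],[-12.92,-33.2,0,0,0,-0.0648],[-12.92,-33.2,0,0,0,-0.0648],[-12.92,-33.2,0,0,0,-0.0648],[-12.92,-33.2,0,0,0,-0.0648],[0,0,-20,0,0,0],[0,0,-20,0,0,0],[0,0,-14,0,0,0],[0,0,-9,0,0,0],[0,0,-4,0,0,0],[0,0,0,0,0,0],[0,0,0,0,0,0]]}}

```text
clock: 44.5
position: [0.4964, -0.2774, 0.0178]
ee_rot: [2.995, 0.946, 0.001]
force: [-0.6, -1.2, -5.0]
width: 0.657
gripper_force: 40.0
```

Run:
```python
from h import *
s,R=tcp();im,c=shot('wrist','w22.png');held(im,c,s,R)
```

```text
t 44.50 tcp [ 496.4 -277.4   17.8] psi 35.0 tilt [ 0.001 -0.001] w 0.657 gf 40.0 F [-0.6 -1.2 -5. ] j [-0.03  0.68  0.65  1.95 -0.62  0.71  0.04]
hub? px 254.0 266.0 a 128 [ 486.7 -286.2] tool [-13.    1.6]
hub? px 254.3 296.8 a 65 [ 470.6 -297.6] tool [-32.8   1.8]
hub? px 276.9 296.4 a 14 [ 478.2 -307.9] tool [-32.5  14.5]
```

Run:
```python
from h import *
s,R=tcp();c=cams.get_calibration('wrist');im=cv2.imread('pics/w22.png')
m=brass(im)
n,L,S,C=cv2.connectedComponentsWithStats(m)
for i in range(1,n):
    if S[i,4]>200:print(S[i],C[i].round())
print(proj(c,s['position']+[0,0,.007]))
g=cv2.cvtColor(im,cv2.COLOR_BGR2GRAY)
for r in range(150,300,10): print(r,'brass cols',(lambda q:(q.min(),q.max(),len(q)) if len(q) else None)(np.where(m[r,150:350])[0]+150), g[r,230:280:5].tolist())
```

```text
t 44.55 tcp [ 496.6 -277.4   17.9] psi 35.1 tilt [ 0.001 -0.001] w 0.656 gf 40.0 F [-0.1 -0.2 -5.7] j [-0.03  0.68  0.65  1.95 -0.62  0.71  0.04]
[ 198  189  112   76 4577] [242. 229.]
(np.float64(251.1954021978025), np.float64(243.52725461288892))
150 brass cols None [87, 87, 90, 71, 89, 88, 68, 66, 147, 147]
160 brass cols None [90, 92, 92, 90, 96, 96, 98, 80, 93, 95]
170 brass cols None [93, 97, 99, 103, 100, 101, 101, 104, 103, 105]
180 brass cols None [97, 105, 104, 106, 116, 117, 114, 115, 112, 113]
190 brass cols (np.int64(241), np.int64(265), 25) [141, 145, 183, 214, 215, 217, 222, 209, 149, 143]
200 brass cols (np.int64(219), np.int64(288), 50) [240, 239, 239, 239, 239, 240, 241, 240, 241, 241]
210 brass cols (np.int64(208), np.int64(299), 69) [240, 239, 239, 239, 240, 239, 241, 241, 241, 241]
220 brass cols (np.int64(202), np.int64(305), 62) [240, 195, 166, 239, 239, 240, 241, 157, 172, 241]
230 brass cols (np.int64(199), np.int64(308), 72) [240, 239, 243, 169, 240, 240, 203, 202, 240, 241]
240 brass cols (np.int64(199), np.int64(297), 58) [247, 246, 239, 243, 169, 174, 166, 240, 246, 248]
250 brass cols (np.int64(199), np.int64(301), 74) [239, 240, 239, 239, 167, 166, 241, 240, 241, 241]
260 brass cols (np.int64(202), np.int64(305), 68) [239, 239, 152, 157, 240, 239, 225, 164, 240, 239]
270 brass cols None [119, 122, 121, 121, 122, 120, 124, 124, 122, 123]
280 brass cols None [167, 171, 171, 171, 173, 175, 171, 169, 170, 173]
290 brass cols None [186, 183, 184, 184, 183, 186, 184, 185, 186, 183]
```

The die is level in the grip with its hub near (253,245). I set it down, then return for the 54.

Call:
{"method": "step_arm", "body": {"steps": [[0,0,-1.4,0,0,0],[0,0,-0.8,0,0,0],[0,0,0,0,0,0],[0,0,0,0,0,0]]}}

```text
clock: 44.88
position: [0.4967, -0.2774, 0.0164]
ee_rot: [2.995, 0.946, 0.003]
force: [-1.8, 1.4, 9.6]
width: 0.659
gripper_force: 40.0
```

Call:
{"method": "step_arm", "body": {"steps": [[0,0,0,0,0,0],[0,0,0,0,0,0],[0,0,0,0,0,0],[0,0,0,0,0,0],[0,0,14,0,0,0],[0,0,25,0,0,0],[0,0,25,0,0,0],[13.9,31.64,0,0,0,0.0778],[13.9,31.64,0,0,0,0.0778],[13.9,31.64,0,0,0,0.0778],[13.9,31.64,0,0,0,0.0778],[13.9,31.64,0,0,0,0.0778],[13.9,31.64,0,0,0,0.0778],[13.9,31.64,0,0,0,0.0778],[13.9,31.64,0,0,0,0.0778],[13.9,31.64,0,0,0,0.0778],[13.9,31.64,0,0,0,0.0778],[0,0,0,0,0,0],[0,0,0,0,0,0]], "gripper": 0.78}}

```text
clock: 46.47
position: [0.6354, 0.0423, 0.0785]
ee_rot: [-2.408, -2.016, -0.001]
force: [-1.2, -0.3, -0.5]
width: 0.785
gripper_force: 0.0
```

Run:
```python
from h import *
im,c=look(.030,'w23.png')
t,ct=shot('top','top6.png')
for d in dies(t,ct,.022): print(np.round(d[:5],1),d[5].round())
```

```text
t 46.47 tcp [635.4  42.3  78.5] psi 79.9 tilt [0.    0.001] w 0.785 gf 0.0 F [-1.2 -0.3 -0.5] j [-0.49  0.65  0.53  1.73 -0.41  0.88  0.04]
[620.9 -41.1  42.4 -19.6  97. ] px [255. 307.] in tool [-84.6   0.3]
[634.8  34.5  51.5 -11.   19. ] px [256. 213.] in tool [-7.8  0.8]
[ 491.9 -280.9   57.4  -55.9    4. ] [342. 200.]
[ 606.4 -106.8   35.3   -3.3   10. ] [283. 162.]
[618.3 -40.2  43.4 -26.2   8. ] [261. 157.]
```

Call:
{"method": "step_arm", "body": {"steps": [[0,-2.1,-14,0,0,0],[0,-2.2,-14,0,0,0],[0,0,-14,0,0,0],[0,0,-8,0,0,0],[0,0,-5,0,0,0],[0,0,0,0,0,0],[0,0,0,0,0,0]]}}

```text
clock: 47.15
position: [0.635, 0.0344, 0.0243]
ee_rot: [2.414, 2.01, -0.0]
force: [-1.2, -0.3, 0.6]
width: 0.781
gripper_force: 0.0
```

Call:
{"method": "step_arm", "body": {"steps": [[0,0,0,0,0,0],[0,0,0,0,0,0],[0,0,0,0,0,0],[0,0,0,0,0,0],[0,0,0,0,0,0],[0,0,0,0,0,0],[0,0,0,0,0,0],[0,0,12,0,0,0],[0,0,24,0,0,0],[0,0,24,0,0,0]], "gripper": 0.25}}

```text
clock: 47.98
position: [0.6338, 0.0349, 0.084]
ee_rot: [-2.413, -2.01, 0.004]
force: [0.4, 0.5, -2.9]
width: 0.568
gripper_force: 40.0
```

Run:
```python
from h import *
look(.091,'w24.png')
```

```text
t 47.98 tcp [633.8  34.9  84. ] psi 79.6 tilt [-0.003 -0.001] w 0.568 gf 40.0 F [ 0.4  0.5 -2.9] j [-0.49  0.64  0.54  1.73 -0.4   0.89  0.04]
[ 632.     0.7   31.1 -110.3   79. ] px [254. 302.] in tool [-34.    4.5]
[637.6  35.3  52.4 -75.3  80. ] px [255. 233.] in tool [1.  3.7]
```

Call:
{"method": "step_arm", "body": {"steps": [[-23.43,-23.25,0,0,0,-0.0778],[-23.43,-23.25,0,0,0,-0.0778],[-23.43,-23.25,0,0,0,-0.0778],[-23.43,-23.25,0,0,0,-0.0778],[-23.43,-23.25,0,0,0,-0.0778],[-23.43,-23.25,0,0,0,-0.0778],[-23.43,-23.25,0,0,0,-0.0778],[-23.43,-23.25,0,0,0,-0.0778],[-23.43,-23.25,0,0,0,-0.0778],[-23.43,-23.25,0,0,0,-0.0778],[0,0,-20,0,0,0],[0,0,-20,0,0,0],[0,0,-14,0,0,0],[0,0,-8,0,0,0],[0,0,-4,0,0,0],[0,0,0,0,0,0],[0,0,-1,0,0,0],[0,0,-0.7,0,0,0],[0,0,0,0,0,0]]}}

```text
clock: 49.62
position: [0.4011, -0.1974, 0.0167]
ee_rot: [2.995, 0.946, 0.001]
force: [-0.5, -0.6, -3.3]
width: 0.576
gripper_force: 40.0
```

Call:
{"method": "step_arm", "body": {"steps": [[0,0,-0.8,0,0,0],[0,0,-0.5,0,0,0],[0,0,0,0,0,0],[0,0,0,0,0,0]]}}

```text
clock: 49.95
position: [0.4011, -0.1975, 0.0162]
ee_rot: [-2.996, -0.946, -0.003]
force: [-3.8, 2.4, 20.6]
width: 0.57
gripper_force: 40.0
```

Call:
{"method": "step_arm", "body": {"steps": [[0,0,0,0,0,0],[0,0,0,0,0,0],[0,0,0,0,0,0],[0,0,0,0,0,0],[0,0,14,0,0,0],[0,0,25,0,0,0],[0,0,25,0,0,0],[22.07,16.12,0,0,0,0.0778],[22.07,16.12,0,0,0,0.0778],[22.07,16.12,0,0,0,0.0778],[22.07,16.12,0,0,0,0.0778],[22.07,16.12,0,0,0,0.0778],[22.07,16.12,0,0,0,0.0778],[22.07,16.12,0,0,0,0.0778],[22.07,16.12,0,0,0,0.0778],[22.07,16.12,0,0,0,0.0778],[22.07,16.12,0,0,0,0.0778]], "gripper": 0.72}}

```text
clock: 51.37
position: [0.6222, -0.0352, 0.0787]
ee_rot: [-2.409, -2.016, 0.0]
force: [-0.2, -0.3, -0.4]
width: 0.721
gripper_force: 0.0
```

Call:
{"method": "step_arm", "body": {"steps": [[0,0,0,0,0,0],[0,0,0,0,0,0],[0,0,0,0,0,0],[0,0,0,0,0,0]]}}

```text
clock: 51.7
position: [0.6203, -0.0373, 0.0788]
ee_rot: [-2.415, -2.009, 0.002]
force: [0.0, 0.0, -0.3]
width: 0.721
gripper_force: 0.0
```

Run:
```python
from h import *
im,c=look(.030,'w25.png')
t,ct=shot('top','top7.png')
for d in dies(t,ct,.022): print(np.round(d[:5],1),d[5].round())
```

```text
t 51.70 tcp [620.3 -37.3  78.8] psi 79.5 tilt [-0.001 -0.001] w 0.721 gf 0.0 F [ 0.   0.  -0.3] j [-0.38  0.63  0.53  1.77 -0.4   0.86  0.16]
[ 608.8 -113.4   28.7 -118.6  102. ] px [255. 300.] in tool [-76.9   2.5]
[621.9 -38.   43.4  -8.5  20. ] px [256. 206.] in tool [-0.4  1.7]
[ 399.8 -198.3   48.8  -57.6    4. ] [314. 231.]
[ 492.  -280.8   57.5  -56.2    4. ] [342. 200.]
[ 605.7 -107.4   33.8  -29.6    7. ] [283. 162.]
```

Call:
{"method": "step_arm", "body": {"steps": [[1.3,1.0,-14,0,0,0],[0,0,-14,0,0,0],[0,0,-14,0,0,0],[0,0,-8,0,0,0],[0,0,-5.3,0,0,0],[0,0,0,0,0,0],[0,0,0,0,0,0]]}}

```text
clock: 52.38
position: [0.6226, -0.0354, 0.0236]
ee_rot: [2.414, 2.011, -0.0]
force: [0.2, 0.0, -0.2]
width: 0.717
gripper_force: 0.0
```

Call:
{"method": "step_arm", "body": {"steps": [[0,0,0,0,0,0],[0,0,0,0,0,0],[0,0,0,0,0,0],[0,0,0,0,0,0],[0,0,0,0,0,0],[0,0,0,0,0,0],[0,0,0,0,0,0],[0,0,12,0,0,0],[0,0,24,0,0,0],[0,0,24,0,0,0]], "gripper": 0.15}}

```text
clock: 53.22
position: [0.6217, -0.0353, 0.0839]
ee_rot: [-2.413, -2.01, 0.003]
force: [0.7, 0.1, -3.2]
width: 0.482
gripper_force: 40.0
```

Call:
{"method": "step_arm", "body": {"steps": [[-14.24,-14.65,0,0,0,-0.0778],[-14.24,-14.65,0,0,0,-0.0778],[-14.24,-14.65,0,0,0,-0.0778],[-14.24,-14.65,0,0,0,-0.0778],[-14.24,-14.65,0,0,0,-0.0778],[-14.24,-14.65,0,0,0,-0.0778],[-14.24,-14.65,0,0,0,-0.0778],[-14.24,-14.65,0,0,0,-0.0778],[-14.24,-14.65,0,0,0,-0.0778],[-14.24,-14.65,0,0,0,-0.0778],[0,0,-20,0,0,0],[0,0,-20,0,0,0],[0,0,-14,0,0,0],[0,0,-8,0,0,0],[0,0,-4,0,0,0],[0,0,0,0,0,0],[0,0,-1,0,0,0],[0,0,-0.7,0,0,0],[0,0,0,0,0,0]]}}

```text
clock: 54.8
position: [0.4807, -0.1818, 0.0165]
ee_rot: [2.995, 0.946, 0.002]
force: [-0.8, -0.0, -2.2]
width: 0.486
gripper_force: 40.0
```

Call:
{"method": "step_arm", "body": {"steps": [[0,0,-0.6,0,0,0],[0,0,-0.4,0,0,0],[0,0,0,0,0,0],[0,0,0,0,0,0]]}}

```text
clock: 55.13
position: [0.4807, -0.1818, 0.016]
ee_rot: [-2.996, -0.946, -0.002]
force: [-2.9, 1.5, 9.7]
width: 0.483
gripper_force: 40.0
```

Call:
{"method": "step_arm", "body": {"steps": [[0,0,0,0,0,0],[0,0,0,0,0,0],[0,0,0,0,0,0],[0,0,0,0,0,0],[0,0,14,0,0,0],[0,0,25,0,0,0],[0,0,25,0,0,0],[12.9,7.88,0,0,0,0.0778],[12.9,7.88,0,0,0,0.0778],[12.9,7.88,0,0,0,0.0778],[12.9,7.88,0,0,0,0.0778],[12.9,7.88,0,0,0,0.0778],[12.9,7.88,0,0,0,0.0778],[12.9,7.88,0,0,0,0.0778],[12.9,7.88,0,0,0,0.0778],[12.9,7.88,0,0,0,0.0778],[12.9,7.88,0,0,0,0.0778]], "gripper": 0.65}}

```text
clock: 56.55
position: [0.6097, -0.1025, 0.0788]
ee_rot: [2.409, 2.016, -0.0]
force: [0.6, -0.5, -0.5]
width: 0.654
gripper_force: 0.0
```

Call:
{"method": "step_arm", "body": {"steps": [[0,0,0,0,0,0],[0,0,0,0,0,0],[0,0,0,0,0,0],[0,0,0,0,0,0]]}}

```text
clock: 56.88
position: [0.6082, -0.1038, 0.0789]
ee_rot: [-2.416, -2.008, 0.001]
force: [-0.2, -0.7, -0.3]
width: 0.649
gripper_force: 0.0
```

Run:
```python
from h import *
im,c=look(.030,'w26.png')
t,ct=shot('top','top8.png')
for d in dies(t,ct,.022): print(np.round(d[:5],1),d[5].round())
```

```text
t 56.88 tcp [ 608.2 -103.8   78.9] psi 79.5 tilt [-0.001 -0.   ] w 0.649 gf 0.0 F [-0.2 -0.7 -0.3] j [-0.27  0.62  0.53  1.78 -0.4   0.85  0.26]
[ 609.3 -104.5   35.3  -12.4   19. ] px [255. 206.] in tool [-0.4  1.2]
[ 399.7 -198.3   48.7  -57.3    4. ] [314. 231.]
[ 474.8 -185.3   40.5  -53.9    4. ] [309. 206.]
[ 492.  -280.7   57.   -56.2    4. ] [342. 200.]
```

Call:
{"method": "step_arm", "body": {"steps": [[1.0,0.5,-14,0,0,0],[0,0,-14,0,0,0],[0,0,-14,0,0,0],[0,0,-8,0,0,0],[0,0,-5.3,0,0,0],[0,0,0,0,0,0],[0,0,0,0,0,0]]}}

```text
clock: 57.57
position: [0.6101, -0.1026, 0.0236]
ee_rot: [-2.414, -2.011, 0.0]
force: [0.1, 0.6, 0.6]
width: 0.653
gripper_force: 0.0
```

Call:
{"method": "step_arm", "body": {"steps": [[0,0,0,0,0,0],[0,0,0,0,0,0],[0,0,0,0,0,0],[0,0,0,0,0,0],[0,0,0,0,0,0],[0,0,0,0,0,0],[0,0,0,0,0,0],[0,0,12,0,0,0],[0,0,24,0,0,0],[0,0,24,0,0,0]], "gripper": 0.1}}

```text
clock: 58.4
position: [0.6093, -0.1024, 0.084]
ee_rot: [-2.413, -2.01, 0.003]
force: [0.3, 0.7, -0.5]
width: 0.393
gripper_force: 40.0
```

Call:
{"method": "step_arm", "body": {"steps": [[-19.49,-17.58,0,0,0,-0.0778],[-19.49,-17.58,0,0,0,-0.0778],[-19.49,-17.58,0,0,0,-0.0778],[-19.49,-17.58,0,0,0,-0.0778],[-19.49,-17.58,0,0,0,-0.0778],[-19.49,-17.58,0,0,0,-0.0778],[-19.49,-17.58,0,0,0,-0.0778],[-19.49,-17.58,0,0,0,-0.0778],[-19.49,-17.58,0,0,0,-0.0778],[-19.49,-17.58,0,0,0,-0.0778],[0,0,-20,0,0,0],[0,0,-20,0,0,0],[0,0,-14,0,0,0],[0,0,-8,0,0,0],[0,0,-4,0,0,0],[0,0,0,0,0,0],[0,0,-1,0,0,0],[0,0,-0.7,0,0,0],[0,0,0,0,0,0]]}}

```text
clock: 59.98
position: [0.4158, -0.2784, 0.0165]
ee_rot: [2.995, 0.946, 0.001]
force: [-0.3, 0.1, -2.4]
width: 0.396
gripper_force: 40.0
```

Call:
{"method": "step_arm", "body": {"steps": [[0,0,-0.6,0,0,0],[0,0,-0.4,0,0,0],[0,0,0,0,0,0],[0,0,0,0,0,0]]}}

```text
clock: 60.32
position: [0.4158, -0.2784, 0.0159]
ee_rot: [2.995, 0.946, 0.002]
force: [-1.8, 1.5, 11.1]
width: 0.395
gripper_force: 40.0
```

Call:
{"method": "step_arm", "body": {"steps": [[0,0,0,0,0,0],[0,0,0,0,0,0],[0,0,0,0,0,0],[0,0,0,0,0,0],[0,0,14,0,0,0],[0,0,25,0,0,0],[0,0,25,0,0,0],[2.9,-4.2,12,0,0,0.0778],[2.9,-4.2,12,0,0,0.0778],[2.9,-4.2,12,0,0,0.0778],[2.9,-4.2,12,0,0,0.0778],[2.9,-4.2,12,0,0,0.0778],[2.9,-4.2,12,0,0,0.0778],[2.9,-4.2,12,0,0,0.0778],[2.9,-4.2,12,0,0,0.0778],[2.9,-4.2,12,0,0,0.0778],[2.9,-4.2,12,0,0,0.0778],[0,0,0,0,0,0],[0,0,0,0,0,0],[0,0,0,0,0,0]], "gripper": 0.65}}

```text
clock: 61.98
position: [0.4438, -0.3197, 0.1981]
ee_rot: [-2.415, -2.007, 0.0]
force: [-0.5, 0.4, 0.0]
width: 0.651
gripper_force: 0.0
```

Run:
```python
from h import *
im,c=look(.022,'w27.png')
t,ct=shot('top','top9.png')
for d in dies(t,ct,.022): print('top',np.round(d[:5],1),d[5].round())
h=cv2.cvtColor(t,cv2.COLOR_BGR2HSV)
m=cv2.inRange(h,(8,60,165),(22,170,255));m[:,:140]=0;m[:,215:]=0;m[:170]=0;m[240:]=0
rects(t,ct,cv2.morphologyEx(m,cv2.MORPH_CLOSE,np.ones((9,9))),.005)
t0=cv2.imread('pics/top0.png')
D=cv2.absdiff(t,t0).max(2)>45
n,L,S,C=cv2.connectedComponentsWithStats(cv2.morphologyEx(D.astype(np.uint8),cv2.MORPH_OPEN,np.ones((2,2))))
print([ (S[i].tolist()) for i in range(1,n) if S[i,4]>12])
cork=cv2.inRange(h,(8,40,200),(24,115,255))[170:240,140:215]>0
wood=cv2.inRange(h,(5,116,60),(16,255,225))
# block outline: non-cork interior of pad (pad quad filled minus cork)
M=np.zeros_like(wood);k=max(cv2.findContours(m,0,1)[0],key=cv2.contourArea);cv2.fillPoly(M,[cv2.convexHull(k)],255)
F=M.copy();F[170:240,140:215][cork]=0;F=cv2.morphologyEx(F,cv2.MORPH_OPEN,np.ones((5,5)));rects(t,ct,F,.031,300)
```

```text
t 61.98 tcp [ 443.8 -319.7  198.1] psi 79.5 tilt [-0.001  0.001] w 0.651 gf 0.0 F [-0.5  0.4  0. ] j [ 0.05  0.37  0.64  1.84 -0.26  1.01  0.62]
[ 443.5 -413.4   34.3  -94.5   10. ] px [267. 241.] in tool [-92.2  16.9]
[ 416.4 -281.1   36.1  -55.6   12. ] px [222. 136.] in tool [ 33. -34.]
[ 497.2 -279.8   60.1  -55.2   11. ] px [297. 120.] in tool [49.  45.2]
[ 405.3 -197.8   52.2  -56.1   12. ] px [194.  55.] in tool [112.8 -60.2]
[ 480.5 -184.9   44.5  -53.5   13. ] px [266.  26.] in tool [139.2  11.4]
top [ 399.8 -198.1   48.4  -59.3    5. ] [314. 231.]
top [ 411.6 -281.8   33.1  -38.7    7. ] [342. 228.]
top [ 474.9 -185.3   40.4  -56.2    5. ] [309. 206.]
top [ 491.7 -280.6   56.7  -56.     4. ] [342. 201.]
rect c [460.2 206.3] size [140.2 101.9] ang 70.1 px [177. 209.]
[[308, 142, 130, 157, 3565], [397, 166, 6, 7, 24], [469, 171, 10, 14, 34], [441, 184, 42, 50, 1051], [314, 201, 4, 7, 19], [349, 200, 4, 6, 16], [372, 204, 3, 7, 19], [191, 213, 6, 10, 28], [374, 241, 13, 13, 122], [330, 251, 58, 63, 1948], [261, 299, 5, 5, 13], [242, 305, 19, 25, 74], [0, 315, 12, 32, 195], [332, 327, 24, 34, 98], [235, 331, 7, 11, 26], [270, 343, 7, 9, 51], [236, 347, 19, 15, 71], [251, 355, 10, 5, 21], [224, 359, 7, 6, 19], [262, 360, 5, 5, 13], [315, 362, 17, 22, 65], [243, 365, 14, 12, 82], [230, 366, 9, 6, 40], [259, 366, 24, 14, 123], [159, 373, 54, 11, 404], [233, 377, 5, 6, 22], [243, 379, 13, 5, 51], [216, 381, 12, 3, 27]]
rect c [457.4 203.9] size [107.6  72.8] ang 67.4 px [176. 208.]
```

```bash
python3 -c "
from cell import job;print(job.sign_off())"
```

```text
the job is handed in; nothing more can be done
None
```

The job is handed in at about 62 s of the 210 s; sign-off returned no verdict. All four dies were seated in their nests, dressed in one stroke at about 6.5 N and put back flat in the tray. The block is back within about 4 mm of its pad's middle.

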